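Fold up a carton and tip the jars in

ROBOT

A 7-joint arm with a two-finger parallel gripper is mounted at the origin on the work surface. World frame = base frame: x ahead of the robot, y to its left, z up, the work surface at z = 0. Lengths are in m, angles in rad, forces in N, time in s.
With the tool pointing down it reaches from about 0.425 to 1.025 m from the base axis. Payload 9.4 kg.
Tool frame: the origin (TCP) lies at the centre of the arm's flange, where the gripper is bolted on; the fingertips stand 186 mm ahead of it and the grasp point (between the pads) lies 167 mm ahead of it; z points along the fingers, y is the direction in which the jaws open and shut (so a half turn about z gives the same grasp; the last joint's range is limited). The gripper opens to 93 mm and grips with 3 to 60 N. Pads are 15 mm wide; open, the fingers measure 128 mm over their backs; the gripper's body (75 mm by 188 mm) begins 65 mm behind the grasp point.
Start: joints at [1.147, 0.599, -0.003, 1.599, 0.002, 0.943, -0.08], TCP at [0.246, -0.682, 0.405] pointing down, gripper open.
Joint ranges: [-2.57, 2.57], [-0.35, 1.97], [-1.29, 1.29], [0.11, 2.56], [-1.05, 4.19], [0.11, 1.86], [-2.63, 2.63]. Speed limits (rad/s): [2.22, 2.22, 3.01, 3.01, 3.14, 3.14, 3.14].

INTERFACE

Orientations are given as a rotation vector (axis times angle).
In Python, from bench import telemetry, imaging, order gives the robot as it stands.
- The arm moves only by the shell command python3 -m inch 'ROWS'. ROWS is a JSON object of lists of equal length, an entry for each row: "xyz": the shift along the tool's x, y, z in cm, a list of three; "twist": the turn about the tool's z in degrees; "jaw": the finger opening in cm, from 0 to 9.3. In form: {"xyz": [[tx, ty, tz], ...], "twist": [twist, ...], "jaw": [jaw, ...]}. A call has 1 to 20 rows; each row shifts and turns the commanded pose from where the row before left it, along the tool's axes as they then stand; what a row does not reach is not made up. A row lasts 1/12 s, in which the tool goes at most 41.7 mm and 7.16 degrees, less where a joint would pass 70% of its speed; a pose out of reach is approached as far as the arm can. A call with a gripper value outside its range is refused whole. The fingers move at their own pace and stop on an object; the grip force is fixed at half the most. Time passes only in rows, so rows that do not move let the fingers close. It gives the time, the measured TCP pose, the force and the opening at its end, in the units of the state.
- telemetry.state(): the state, without advancing time (a new reading comes with each control period).
- imaging.grab_frame(name): name is "scene" or "top" or "wrist"; returns a dict with "frame" (420x560x3 uint8, blue, green, red), "depth" (420x560 float32, m along the optical axis (not along the pixel's ray), 0 where there is no reading), "fx", "fy", "cx", "cy" (pixels), "rvec" (rotation vector, rad) and "tvec" (3), from world to camera coordinates, as OpenCV has them. Camera axes: x right, y down, z forward; pixel columns grow to the right and rows downward; lengths in m; the calibration is good to about 2 mm. A picture is of the moment at which its call begins.
- order.job_done(): hands the job in, once; it reports no verdict.
The state is a dict: "t": time; "q": joint angles; "qvel": joint speeds; "joint_efforts": joint torques, N m; "tool_pos": TCP position; "orientation": TCP orientation; "contact_force": force on the tool from outside, world axes, zero at the start; "torque": the same for the moment, N m; "finger_gap": finger opening in m.
Only numpy, scipy, OpenCV 4.12 (cv2) and the standard library are available. Lean on these libraries where they do the work, as an engineer would, in place of code of your own. Each camera call takes 0.05 s, during which the arm holds its last target.

TASK

Fold up the three lowered flaps of the carton so that all of them stand upright and, with the far wall that is already up, make an open box. Then pick up the tray by its grip, tip all four jars off it into the box, and put the empty tray back down flat on the bench, leaving the flaps upright and the tape roll, bottle and packet undisturbed.

Things in the scene. Friction and masses are not known exactly. Their poses are not given: they have to be found in the camera images.
- carton: Cardboard carton, its bottom fixed to the bench: 130 mm (x) by 150 mm (y), 8 mm thick. Origin: centre of its underside. z up; x towards the far wall, away from the robot, within 0.3 rad. Far wall at x = +65 mm, fixed upright, 4 mm thick. Flaps are creased to the near (x = -65 mm), left (y = +75 mm) and right (y = -75 mm) edges. All walls, when up, end 88 mm above the bench.
- flap_near (a joint): Crease of the near flap, along the carton's y at x = -65 mm, 8 mm above the bench. 0 = flat, straight out from the carton bottom; positive raises it; 1.571 = upright; can be over-folded inwards to 2.3. Starts at 0.45 to 0.85. The crease is stiff: the flap stays at any angle it is left at; 1 to 1.5 N at the free edge moves it.
- flap_left (a joint): Crease of the left flap, along the carton's x at y = +75 mm, 8 mm above the bench. 0 = flat, straight out from the carton bottom; positive raises it; 1.571 = upright; can be over-folded inwards to 2.3. Starts at 0.45 to 0.85. The crease is stiff: the flap stays at any angle it is left at; 1 to 1.5 N at the free edge moves it.
- flap_right (a joint): Crease of the right flap, along the carton's x at y = -75 mm, 8 mm above the bench. 0 = flat, straight out from the carton bottom; positive raises it; 1.571 = upright; can be over-folded inwards to 2.3. Starts at 0.45 to 0.85. The crease is stiff: the flap stays at any angle it is left at; 1 to 1.5 N at the free edge moves it.
- flap_near_edge (a point): Middle of the free edge of the near flap, a cardboard board 144 mm wide along the crease, 80 mm from crease to free edge, 4 mm thick. Its x points from crease to free edge; its z is the normal of the face that ends up inside the box (up when flat).
- flap_left_edge (a point): Middle of the free edge of the left flap, a cardboard board 124 mm wide along the crease, 80 mm from crease to free edge, 4 mm thick. Its x points from crease to free edge; its z is the normal of the face that ends up inside the box (up when flat).
- flap_right_edge (a point): Middle of the free edge of the right flap, a cardboard board 124 mm wide along the crease, 80 mm from crease to free edge, 4 mm thick. Its x points from crease to free edge; its z is the normal of the face that ends up inside the box (up when flat).
- tray_grip (a point): Centre of the graspable upper part of the blue plastic tray's grip, 68 mm above the tray's underside: a black upright post 24 x 24 mm, sides along the tray's x and y, top 90 mm above the underside, behind the tray's back wall (that wall is 20 to 24 mm ahead of this point). Axes: z up from the tray floor, x from the grip to the open mouth. Loaded tray 260 to 400 g.
- tray_mouth (a point): Middle of the tray's open front edge, no lip, on top of its 4 mm floor; 150 mm ahead of the grip point and 64 mm below it, same axes, x out of the mouth. Floor 170 mm long, 86 mm wide; side walls 4 mm thick, up to 34 mm above the underside. The floor is polished: the jars begin to slide at about 15 to 20 degrees of tilt and slide freely at 45.
- jar0_mid (a point): Centre (half-way up) of one of four alike squat cosmetic jars: amber body, black lid, 33 mm in diameter, 26 mm high, 35 g, standing on the tray between its back wall and its middle. z along the jar's axis.
- jar1_mid (a point): Centre (half-way up) of one of four alike squat cosmetic jars: amber body, black lid, 33 mm in diameter, 26 mm high, 35 g, standing on the tray between its back wall and its middle. z along the jar's axis.
- jar2_mid (a point): Centre (half-way up) of one of four alike squat cosmetic jars: amber body, black lid, 33 mm in diameter, 26 mm high, 35 g, standing on the tray between its back wall and its middle. z along the jar's axis.
- jar3_mid (a point): Centre (half-way up) of one of four alike squat cosmetic jars: amber body, black lid, 33 mm in diameter, 26 mm high, 35 g, standing on the tray between its back wall and its middle. z along the jar's axis.
- tape_mid (a point): Centre of a roll of brown tape lying flat, 100 mm across, 48 mm high, beyond the carton and the tray; leave it alone.
- bottle_mid (a point): Centre of a standing amber bottle, 50 mm across, 120 mm high, beyond the carton and the tray; leave it alone.
- packet_mid (a point): Centre of a closed small cardboard packet, 70 x 110 x 50 mm, beyond the carton and the tray; leave it alone.
Not all that is in view belongs to the job. Of the things that look like the part that bears tray_grip, the largest one is meant.

How it is judged:
On the way, in this order (a step that is already met when the one before it is completed fails the run):
1. all three flaps stand upright (value of joint flap_near between 1.39 and 1.75 rad and value of joint flap_left between 1.39 and 1.75 rad and value of joint flap_right between 1.39 and 1.75 rad), for 0.2 s.
2. all four jars are inside the erected carton (all of step 1 and x of jar0_mid in the frame of carton between -0.065 and 0.065 m and y of jar0_mid in the frame of carton between -0.075 and 0.075 m and z of jar0_mid in the frame of carton between 0.008 and 0.075 m and x of jar1_mid in the frame of carton between -0.065 and 0.065 m and y of jar1_mid in the frame of carton between -0.075 and 0.075 m and z of jar1_mid in the frame of carton between 0.008 and 0.075 m and x of jar2_mid in the frame of carton between -0.065 and 0.065 m and y of jar2_mid in the frame of carton between -0.075 and 0.075 m and z of jar2_mid in the frame of carton between 0.008 and 0.075 m and x of jar3_mid in the frame of carton between -0.065 and 0.065 m and y of jar3_mid in the frame of carton between -0.075 and 0.075 m and z of jar3_mid in the frame of carton between 0.008 and 0.075 m), for 0.2 s.
At the end, for the whole second after the job is handed in: All flaps upright within 10 degrees (1.39 to 1.75 rad); all four jars inside the carton between its walls (centres within 65 mm in its x, 75 mm in its y, below 75 mm); the tray released, flat on the bench (tilt under 0.1 rad, at its resting height), its grip over 80 mm from the carton centre (all of step 2 and angle between tray_grip's own z axis and vertical below 0.1 rad and height (world z) of tray_grip between 0.06 and 0.076 m and horizontal distance between tray_grip and carton above 0.08 m); the robot touches nothing.
It fails at once if the tape is moved more than 30 mm (distance of tape_mid from where it was at the start of the episode above 0.03 m).
It fails at once if the bottle is moved more than 30 mm (distance of bottle_mid from where it was at the start of the episode above 0.03 m).
It fails at once if the packet is moved more than 30 mm (distance of packet_mid from where it was at the start of the episode above 0.03 m).
It also fails if it takes over 72 s, if anything falls off the work surface, if the arm or the gripper's body presses on something with over 40 N, if the wrist force passes 120 N, or if a joint passes its speed limit or range.

## Working session

There is one attempt and no reset: what is moved stays moved. The work goes in short steps, Python scripts to look and compute and a shell command to move; the robot and the scene stay as the last step left them, time stands still between calls to the robot, and variables do not carry over. Pictures are saved under pics/ and viewed, and the job is handed in when it is done.

```bash
ls; mkdir -p pics; python3 - <<'E'
from bench import telemetry, imaging
import cv2,numpy as np
print(telemetry.state())
for n in ["scene","top","wrist"]:
    f=imaging.grab_frame(n); cv2.imwrite(f"pics/{n}0.png",f["frame"]); np.savez(f"pics/{n}0.npz",**f)
    R=cv2.Rodrigues(np.array(f["rvec"]))[0]; print(n,f["fx"],f["cx"],f["cy"],-R.T@np.array(f["tvec"]).ravel(),R[2])
E
```

```text
pics
{'t': 0.0, 'q': array([ 1.1472656 ,  0.60013734, -0.00252414,  1.60013287,  0.0018028 ,
        0.94287636, -0.07978443]), 'qvel': array([-0.0003174 ,  0.00141584, -0.00026469,  0.00081918, -0.00022108,
        0.00129238, -0.0004746 ]), 'joint_efforts': array([ 5.91220651e-04, -7.65072513e+01,  1.49718001e+00, -2.52342564e+01,
       -5.25120192e-02,  1.69792771e-02,  1.16487936e-04]), 'tool_pos': array([ 0.24637191, -0.68164377,  0.40385012]), 'orientation': array([-3.09298438e+00, -5.41908797e-01,  6.58612797e-04]), 'contact_force': array([-0.63710075, -0.82382308,  0.47397296]), 'torque': array([-0.02334977, -0.03711606, -0.00812298]), 'finger_gap': 0.09329956375966128}
scene 437.35926285262633 281.10611126878564 218.92286034454028 [0.91699124 0.64805385 0.65358481] [-0.38484386 -0.67937698 -0.62477366]
top 399.6792743643922 279.347963071744 202.34939602619627 [0.37014546 0.00907551 1.15726255] [ 0.19114308  0.01789654 -0.98139902]
wrist 336.36711760723347 280.40112236244386 214.77237136710787 [ 0.32075494 -0.65445219  0.38340906] [-0.26778023 -0.0950224  -0.95878282]
```

View pics/scene0.png

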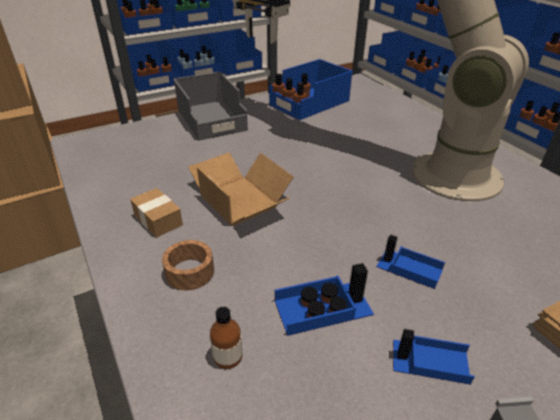

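View pics/top0.png

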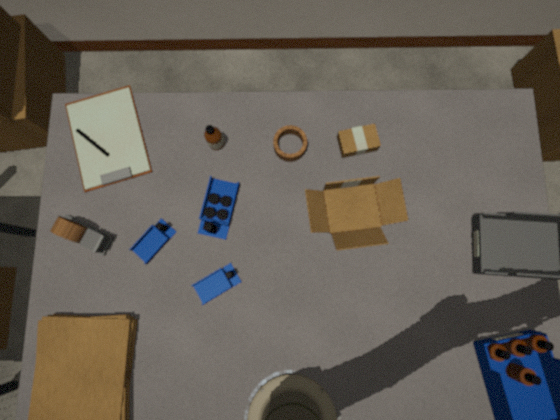

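View pics/wrist0.png

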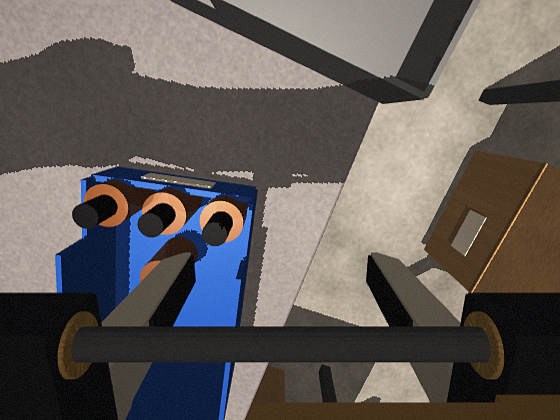

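```bash
cat > h.py <<'E'
import numpy as np,cv2
from bench import telemetry, imaging
def cloud(f):
    R=cv2.Rodrigues(np.array(f["rvec"],float))[0]; t=np.array(f["tvec"],float).ravel()
    d=f["depth"].astype(float); v,u=np.mgrid[:d.shape[0],:d.shape[1]]
    P=np.stack([(u-f["cx"])/f["fx"]*d,(v-f["cy"])/f["fy"]*d,d],-1)
    return (P-t)@R
def view(n,name,crop=None,s=1):
    f=imaging.grab_frame(n); im=f["frame"]
    if crop: a,b,c,d=crop; im=im[b:d,a:c]
    cv2.imwrite(f"pics/{name}.png",cv2.resize(im,None,fx=s,fy=s,interpolation=cv2.INTER_CUBIC)); return f
def rect(P): return cv2.minAreaRect(P.astype(np.float32)*1000)
E
python3 - <<'E'
from h import *
f=dict(np.load("pics/top0.npz")); W=cloud(f); im=f["frame"]
hsv=cv2.cvtColor(im,cv2.COLOR_BGR2HSV)
print("bench z",np.median(W[300:310,330:360,2]))
brown=(hsv[...,0]>8)&(hsv[...,0]<25)&(hsv[...,1]>90)&(hsv[...,2]>60)
roi=np.zeros_like(brown); roi[170:255,300:412]=1
m=brown&roi&(W[...,2]>.003)
z=W[...,2]
b=m&(z<.016)
b=cv2.morphologyEx(b.astype(np.uint8),cv2.MORPH_OPEN,np.ones((5,5)))>0
print("bottom",b.sum(),rect(W[b][:,:2]),np.median(z[b]))
# blue
blue=(hsv[...,0]>100)&(hsv[...,0]<130)&(hsv[...,1]>120)
roi[:]=0; roi[175:240,195:245]=1
p=W[blue&roi]; print("tray",len(p),rect(p[:,:2]),p[:,2].min(),p[:,2].max())
fl=p[(p[:,2]<.012)];print("floor",rect(fl[:,:2]))
roi[:]=0; roi[190:245,190:245]=1
dk=(im.max(-1)<60)&roi&(z>.06); q=W[dk]; print("post",len(q),q.mean(0) if len(q) else 0)
q=q[q[:,2]>.08]; print(len(q),rect(q[:,:2]),np.median(q[:,2]))
cv2.imwrite("pics/crop0.png",cv2.resize(im[165:255,190:420],None,fx=3.4,fy=3.4,interpolation=cv2.INTER_CUBIC))
E
```

```text
bench z -0.0006161212859081243
bottom 2301 ((574.4019165039062, -182.43939208984375), (131.8038787841797, 162.48956298828125), 6.996506214141846) 0.008179371526244773
tray 1253 ((528.5855102539062, 114.57056427001953), (335.5483093261719, 179.82525634765625), 61.8446044921875) -0.0049217921232075235 1.1572625500535618
floor ((579.4615478515625, 208.5093536376953), (83.11307525634766, 168.74002075195312), 76.56012725830078)
post 85 [0.51389566 0.21969218 0.08519031]
70 ((514.3145751953125, 221.68228149414062), (22.314197540283203, 21.713979721069336), 1.7644566297531128) 0.08851889073255732
```

View pics/crop0.png

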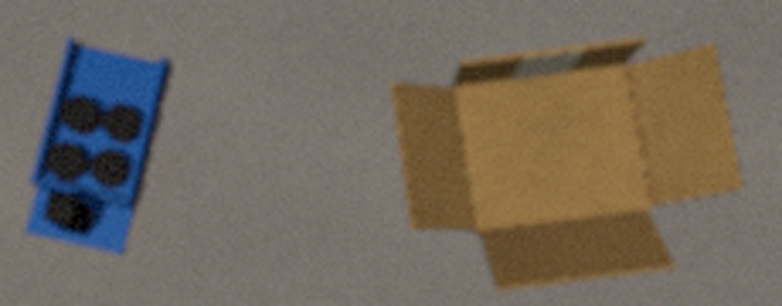

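```bash
python3 - <<'E'
from h import *
f=dict(np.load("pics/top0.npz")); W=cloud(f); im=f["frame"]
hsv=cv2.cvtColor(im,cv2.COLOR_BGR2HSV)
brown=(hsv[...,0]>8)&(hsv[...,0]<25)&(hsv[...,1]>70)&(hsv[...,2]>30)
roi=np.zeros_like(brown); roi[170:255,300:412]=1
P=W[brown&roi]; P=P[(P[:,2]>.002)&(P[:,2]<.1)]
for yaw in [7.0]:
    a=np.radians(yaw); c,s=np.cos(a),np.sin(a)
    L=np.c_[(P[:,0]*c+P[:,1]*s),(-P[:,0]*s+P[:,1]*c),P[:,2]]
c0=np.array([.574*c-.182*s,-.574*s-.182*c]); L[:,:2]-=c0
def fit(sel,i,other):
    q=L[sel]; A=np.c_[q[:,0],q[:,1],np.ones(len(q))]
    for _ in range(4):
        k=np.linalg.lstsq(A,q[:,2],rcond=None)[0]; r=q[:,2]-A@k; g=abs(r)<.004; q,A=q[g],A[g]
    n=k[:2]; sl=np.hypot(*n)
    print(i,len(q),"grad",k,"angle",np.arctan(sl),"dir deg",np.degrees(np.arctan2(n[1],n[0])), "ext",np.percentile(q,[1,99],axis=0).round(3).tolist())
    return k
x,y,z=L.T
kl=fit((y>.082)&(abs(x)<.06),"left",0)
kr=fit((y<-.085)&(abs(x)<.06),"right",0)
kn=fit((x<-.075)&(abs(y)<.06),"near",0)
# crease where plane z=.008
print("left crease y at x=0",(0.008-kl[2])/kl[1]," right",(0.008-kr[2])/kr[1]," near x",(0.008-kn[2])/kn[0])
w=(z>.08)&(x>.04); q=L[w]; print("far top",q[:,0].min(),q[:,0].max(),q[:,1].min(),q[:,1].max(),q[:,2].max(), np.polyfit(q[:,1],q[:,0],1))
E
```

```text
left 675 grad [-0.00175425  0.96351908 -0.06231591] angle 0.7668217725316219 dir deg 90.10431654382285 ext [[-0.059, 0.083, 0.017], [0.058, 0.133, 0.067]]
right 830 grad [-0.00094179 -0.69689217 -0.04100753] angle 0.60863755104637 dir deg -90.07742993332856 ext [[-0.058, -0.138, 0.017], [0.059, -0.085, 0.056]]
near 570 grad [-1.09376056  0.00350468 -0.05697901] angle 0.8301517587422849 dir deg 179.8164105333953 ext [[-0.116, -0.059, 0.025], [-0.075, 0.059, 0.07]]
left crease y at x=0 0.07297821783278738  right -0.07032297426027302  near x -0.05940880645503682
far top 0.06444118141419719 0.07024281329904714 -0.07256532104567759 0.07454562859344938 0.09409238362345107 [-0.00203517  0.06705194]
```

```bash
python3 - <<'E'
from h import *
f=dict(np.load("pics/top0.npz")); W=cloud(f)
for n,(a,b,c,d) in dict(greybin=(465,205,560,282),bluebin=(470,325,560,420),packet=(330,115,385,160),bottle=(195,115,232,160),tape=(268,120,312,165)).items():
    p=W[b:d,a:c].reshape(-1,3); p=p[(p[:,2]>.02)&(p[:,2]<.3)]
    print(n,np.percentile(p,[1,50,99],axis=0).round(3).tolist())
E
```

```text
greybin [[0.375, -0.738, 0.021], [0.513, -0.577, 0.055], [0.549, -0.514, 0.113]]
bluebin [[0.032, -0.688, 0.021], [0.156, -0.574, 0.067], [0.233, -0.499, 0.113]]
packet [[0.732, -0.259, 0.022], [0.77, -0.201, 0.05], [0.814, -0.145, 0.055]]
bottle [[0.756, 0.196, 0.023], [0.77, 0.215, 0.08], [0.799, 0.244, 0.122]]
tape [[0.719, -0.049, 0.021], [0.769, -0.002, 0.046], [0.816, 0.047, 0.052]]
```

```bash
python3 -m inch '{"xyz":[[0,0,0],[0,0,0],[2.45,-1.73,0],[2.45,-1.73,0],[2.45,-1.73,0],[2.45,-1.73,0],[2.45,-1.73,0],[2.45,-1.73,0],[2.45,-1.73,0],[2.45,-1.73,0],[2.45,-1.73,0],[2.45,-1.73,0],[2.45,-1.73,0],[2.45,-1.73,0],[2.45,-1.73,0],[2.45,-1.73,0],[2.45,-1.73,0],[2.45,-1.73,0]],"twist":[6.5,6.5,0,0,0,0,0,0,0,0,0,0,0,0,0,0,0,0],"jaw":[0,0,0,0,0,0,0,0,0,0,0,0,0,0,0,0,0,0]}'
cat >> h.py <<'E'
def where():
    s=telemetry.state(); R=cv2.Rodrigues(np.array(s["orientation"]))[0]; p=s["tool_pos"]
    a=np.radians(7); d=p[:2]-np.array([.576,-.1805])
    print("t",round(s["t"],2),"tcp",p.round(4),"yaw",np.degrees(np.arctan2(R[1,0],R[0,0])).round(2),"zdir",R[:,2].round(3),
     "carton",(np.array([d[0]*np.cos(a)+d[1]*np.sin(a),-d[0]*np.sin(a)+d[1]*np.cos(a)])*1000).round(1),"tip z",round(p[2]-.186,4),"F",s["contact_force"].round(2),"gap",round(s["finger_gap"],4))
E
python3 -c "from h import *; where()"
```

```text
t: 1.65
tool_pos: [0.6034, -0.3589, 0.4045]
orientation: [-3.136, -0.188, 0.001]
contact_force: [0.3, -0.9, -0.1]
finger_gap: 0.0003
t 1.65 tcp [ 0.6034 -0.3589  0.4045] yaw 6.88 zdir [-0.  0. -1.] carton [   5.5 -180.4] tip z 0.2185 F [ 0.29 -0.88 -0.1 ] gap 0.0003
```

```bash
python3 -m inch '{"xyz":[[0,0,3.66],[0,0,3.66],[0,0,3.66],[0,0,3.66],[0,0,3.66],[0,0,0],[0,-1,0],[0,-1,0],[0,-1,0],[0,-1,0],[0,-1,0],[0,-1,0],[0,-1,0],[0,-1,0]],"twist":[0,0,0,0,0,0,0,0,0,0,0,0,0,0],"jaw":[0,0,0,0,0,0,0,0,0,0,0,0,0,0]}'
python3 -c "
from h import *; where(); view('top','a1',(290,150,430,260),5); view('scene','a2',(130,120,330,270),4)"
```

```text
t: 2.82
tool_pos: [0.5941, -0.2891, 0.2301]
orientation: [3.122, 0.173, 0.022]
contact_force: [0.8, -0.8, 1.3]
finger_gap: 0.0006
t 2.82 tcp [ 0.5941 -0.2891  0.2301] yaw 6.34 zdir [ 0.015 -0.014 -1.   ] carton [   4.7 -110. ] tip z 0.0441 F [ 0.79 -0.82  1.33] gap 0.0006
```

View pics/a2.png

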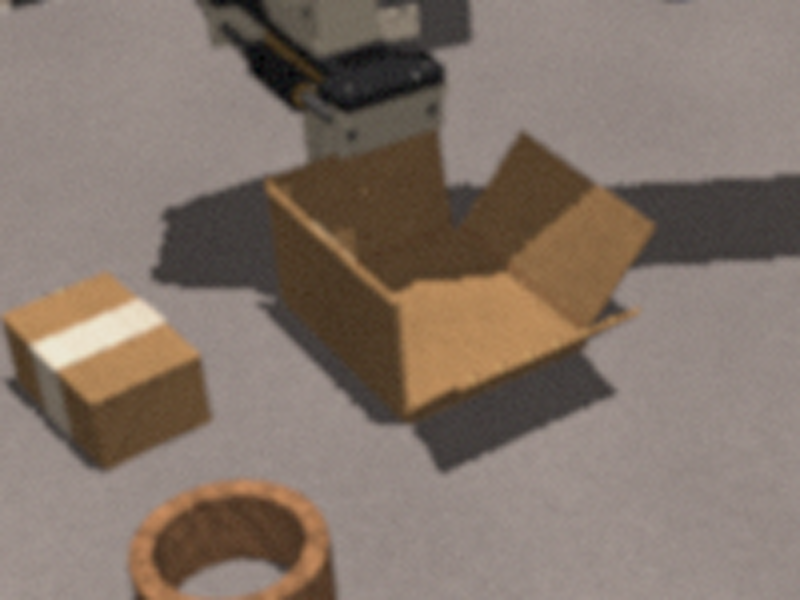

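View pics/a1.png

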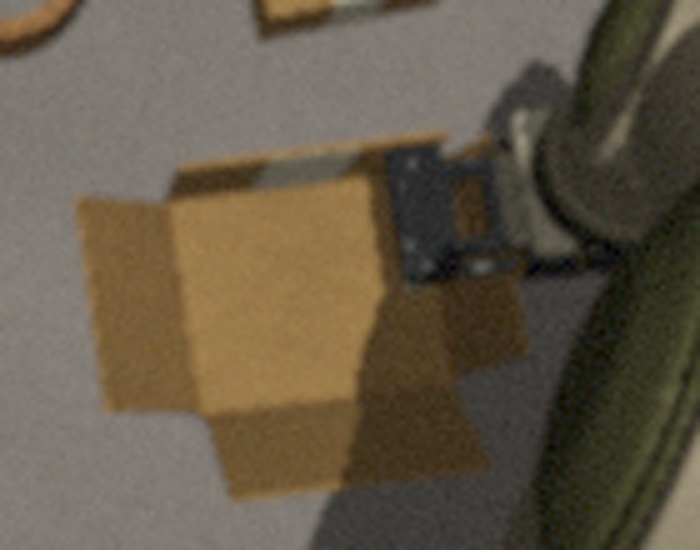

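```bash
python3 -m inch '{"xyz":[[0,0,0.5],[0,0,0],[0,0,0]],"twist":[0,0,0],"jaw":[0,0,0]}'
python3 -c "
from h import *; where(); view('scene','a3',(130,120,330,270),4)"
```

```text
t: 3.17
tool_pos: [0.593, -0.2799, 0.2165]
orientation: [-3.135, -0.19, 0.001]
contact_force: [-0.4, 0.7, 0.3]
finger_gap: 0.0002
t 3.17 tcp [ 0.593  -0.2799  0.2165] yaw 6.93 zdir [-0.001  0.001 -1.   ] carton [   4.7 -100.8] tip z 0.0305 F [-0.41  0.65  0.28] gap 0.0002
```

View pics/a3.png

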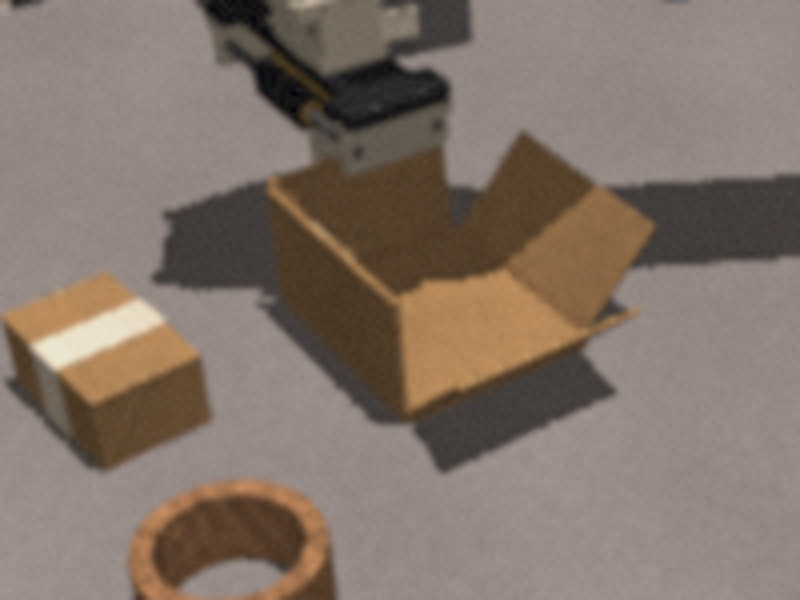

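```bash
cat >> h.py <<'E'
def cart(P):
    a=np.radians(7); d=P[...,:2]-np.array([.576,-.1805])
    return np.stack([d[...,0]*np.cos(a)+d[...,1]*np.sin(a),-d[...,0]*np.sin(a)+d[...,1]*np.cos(a),P[...,2]],-1)
def flaps(n):
    f=imaging.grab_frame(n); L=cart(cloud(f)); hsv=cv2.cvtColor(f["frame"],cv2.COLOR_BGR2HSV)
    m=(hsv[...,0]>5)&(hsv[...,0]<28)&(hsv[...,1]>70); q=L[m]
    for nm,ax,sg,lim,half in (("right",1,-1,.075,.055),("left",1,1,.075,.055),("near",0,-1,.065,.062)):
        o=q[:,1-ax]; u=sg*q[:,ax]-lim; z=q[:,2]-.008
        s=(abs(o)<half)&(abs(u)<.085)&(z>.015)&(z<.085)&(u>-.04)
        if s.sum()<40: print(n,nm,"few",s.sum()); continue
        U,Z=u[s],z[s]
        for _ in range(6):
            k=np.linalg.svd(np.c_[U-np.median(U),Z-np.median(Z)],full_matrices=False)[2][0]
            r=(U-np.median(U))*k[1]-(Z-np.median(Z))*k[0]; g=abs(r)<max(.003,1.5*np.std(r)); U,Z=U[g],Z[g]
        k=k*np.sign(k[1]); print(n,nm,len(U),"angle",np.arctan2(k[1],k[0]).round(3),"std",np.std(r).round(4),"z",Z.min().round(3),Z.max().round(3),"u at top",U[Z>Z.max()-.01].mean().round(4))
E
python3 -c "
from h import *; flaps('scene'); flaps('top')"
```

```text
scene right 592 angle 1.474 std 0.0013 z 0.015 0.082 u at top 0.0029
scene left 108 angle 0.826 std 0.0011 z 0.015 0.06 u at top 0.0601
scene near 783 angle 0.839 std 0.0013 z 0.015 0.062 u at top 0.0497
top right 209 angle 1.461 std 0.0008 z 0.015 0.083 u at top 0.0071
top left 542 angle 0.758 std 0.0012 z 0.015 0.06 u at top 0.0528
top near 640 angle 0.828 std 0.0012 z 0.015 0.065 u at top 0.05
```

```bash
python3 -m inch '{"xyz":[[0,-0.3,0],[0,-0.3,0],[0,0,0],[0,0,0],[0,1.5,0],[0,1.5,0],[0,0,-4],[0,0,-4],[0,0,-4],[0,0,0]],"twist":[0,0,0,0,0,0,0,0,0,0],"jaw":[0,0,0,0,0,0,0,0,0,0]}'
python3 -c "
from h import *; where(); flaps('scene'); flaps('top')"
```

```text
t: 4.15
tool_pos: [0.5971, -0.308, 0.3445]
orientation: [3.13, 0.184, 0.015]
contact_force: [0.9, -1.0, 0.6]
finger_gap: 0.0005
t 4.15 tcp [ 0.5971 -0.308   0.3445] yaw 6.72 zdir [ 0.01  -0.005 -1.   ] carton [   5.4 -129.1] tip z 0.1585 F [ 0.94 -0.98  0.6 ] gap 0.0005
scene right 688 angle 1.539 std 0.0013 z 0.015 0.082 u at top -0.0026
scene left 107 angle 0.825 std 0.0011 z 0.016 0.06 u at top 0.0598
scene near 783 angle 0.837 std 0.0013 z 0.015 0.063 u at top 0.0501
top right 299 angle 1.535 std 0.0008 z 0.015 0.085 u at top 0.0012
top left 544 angle 0.758 std 0.0012 z 0.015 0.059 u at top 0.053
top near 630 angle 0.827 std 0.0012 z 0.015 0.063 u at top 0.0495
```

```bash
python3 -m inch '{"xyz":[[0,-3.3,0],[0,-3.3,0],[0,-3.3,0],[0,-3.3,0],[0,-3.3,0],[0,-3.3,0],[0,-3.3,0],[0,-3.3,0],[0,-3.3,0],[0,0,0],[0,0,4],[0,0,4],[0,0,4],[0,0,0],[0,0,0]],"twist":[0,0,0,0,0,0,0,0,0,0,0,0,0,0,0],"jaw":[0,0,0,0,0,0,0,0,0,0,0,0,0,0,0]}'
python3 -c "
from h import *; where()"
python3 -m inch '{"xyz":[[0,1,0],[0,1,0],[0,1,0],[0,1,0],[0,1,0],[0,1,0],[0,1,0],[0,0,0],[0,0,0]],"twist":[0,0,0,0,0,0,0,0,0],"jaw":[0,0,0,0,0,0,0,0,0]}'
python3 -c "
from h import *; where(); flaps('scene'); flaps('top')"
```

```text
t: 5.5
tool_pos: [0.5596, -0.0106, 0.2143]
orientation: [3.136, 0.187, -0.01]
contact_force: [1.0, -0.2, 0.1]
finger_gap: 0.0006
t 5.5 tcp [ 0.5596 -0.0106  0.2143] yaw 6.82 zdir [-0.007 -0.001 -1.   ] carton [  4.4 170.7] tip z 0.0283 F [ 1.   -0.15  0.11] gap 0.0006
t: 6.25
tool_pos: [0.5685, -0.0809, 0.2173]
orientation: [3.135, 0.184, 0.001]
contact_force: [-0.1, 0.1, -0.2]
finger_gap: 0.0006
t 6.25 tcp [ 0.5685 -0.0809  0.2173] yaw 6.72 zdir [ 0.001 -0.001 -1.   ] carton [ 4.7 99.8] tip z 0.0313 F [-0.1   0.13 -0.24] gap 0.0006
scene right 449 angle 1.54 std 0.0014 z 0.015 0.082 u at top -0.0025
scene left 397 angle 1.569 std 0.0012 z 0.015 0.082 u at top 0.0049
scene near 55 angle 0.844 std 0.0013 z 0.051 0.061 u at top 0.0501
top right few 0
top left few 0
top near few 0
```

```bash
python3 -m inch '{"xyz":[[0,0.3,0],[0,0.2,0],[0,0,0],[0,0,0],[0,-1.5,0],[0,-1.5,0],[0,0,-4],[0,0,-4],[0,0,-4],[-3.1,2.5,0],[-3.1,2.5,0],[-3.1,2.5,0],[-3.1,2.5,0],[-3.1,2.5,0],[0,0,0],[0,0,0]],"twist":[0,0,0,0,0,0,0,0,0,0,0,0,0,0,0,0],"jaw":[0,0,0,0,0,0,0,0,0,0,0,0,0,0,0,0]}'
python3 -c "
from h import *; where(); flaps('scene'); flaps('top')"
```

```text
t: 7.68
tool_pos: [0.4252, -0.1986, 0.3369]
orientation: [3.136, 0.181, -0.001]
contact_force: [0.7, 0.8, 0.4]
finger_gap: 0.0009
t 7.68 tcp [ 0.4252 -0.1986  0.3369] yaw 6.61 zdir [-0. -0. -1.] carton [-151.9    0.4] tip z 0.1509 F [0.69 0.83 0.35] gap 0.0009
scene right 705 angle 1.539 std 0.0013 z 0.015 0.082 u at top -0.0024
scene left 945 angle 1.58 std 0.0012 z 0.015 0.082 u at top 0.004
scene near 672 angle 0.839 std 0.0013 z 0.015 0.062 u at top 0.0498
top right 292 angle 1.534 std 0.0008 z 0.015 0.084 u at top 0.0012
top left 160 angle 1.596 std 0.0008 z 0.018 0.084 u at top -0.0002
top near 277 angle 0.842 std 0.0012 z 0.015 0.048 u at top 0.0346
```

```bash
python3 -m inch '{"xyz":[[0,0,4],[0,0,4],[0,0,3.5],[0,0,0],[1,0,0],[1,0,0],[1,0,0],[1,0,0],[1,0,0],[1,0,0],[1,0,0],[0,0,0],[0,0,0]],"twist":[0,0,0,0,0,0,0,0,0,0,0,0,0],"jaw":[0,0,0,0,0,0,0,0,0,0,0,0,0]}'
python3 -c "
from h import *; where(); flaps('scene'); view('scene','a4',(130,120,330,270),4)"
```

```text
t: 8.87
tool_pos: [0.4971, -0.1884, 0.2219]
orientation: [3.135, 0.189, 0.002]
contact_force: [0.1, 0.1, 0.2]
finger_gap: 0.0005
t 8.87 tcp [ 0.4971 -0.1884  0.2219] yaw 6.91 zdir [ 0.002 -0.    -1.   ] carton [-79.3   1.8] tip z 0.0359 F [0.13 0.09 0.21] gap 0.0005
scene right 690 angle 1.555 std 0.0013 z 0.015 0.082 u at top -0.0029
scene left 938 angle 1.581 std 0.0012 z 0.015 0.083 u at top 0.004
scene near 457 angle 1.592 std 0.001 z 0.015 0.082 u at top -0.0015
```

View pics/a4.png

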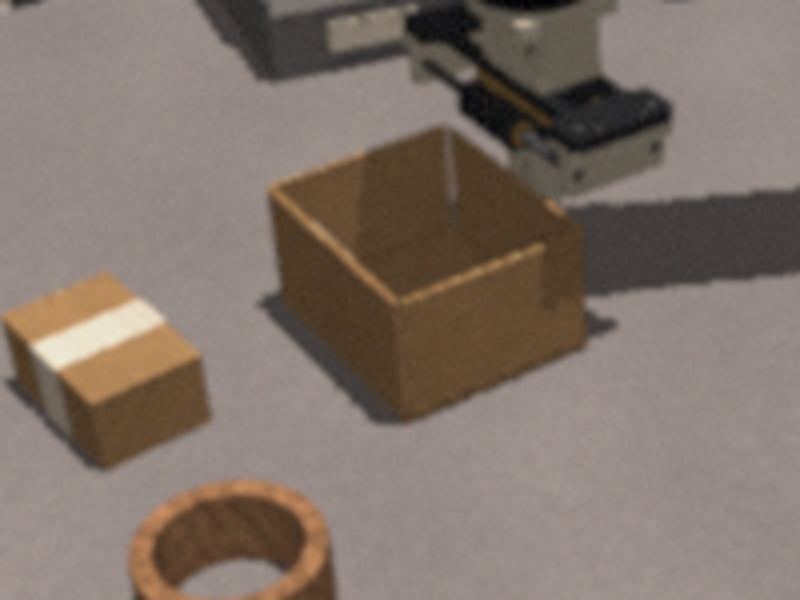

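```bash
python3 -m inch '{"xyz":[[-1.5,0,0],[-1.5,0,0],[0,0,-4],[0,0,-4],[0,-3,-3],[0,-3.5,0],[0,-3.5,0],[0,-3.5,0],[0,-3.5,0],[0,-3.5,0],[0,-3.5,0],[0,-3.5,0],[0,-3.5,0],[0,-3.5,0],[0,0,0],[0,0,0],[0,0,0],[0,0,0]],"twist":[0,0,0,0,0,0,0,0,0,0,0,0,0,0,6.8,6.8,6.7,0],"jaw":[0,0,0,0,0,0,0,0,0,4,6,6,6,6,6,6,6,6]}'
python3 -c "
from h import *; where(); flaps('scene');flaps('top')
f=imaging.grab_frame('wrist'); cv2.imwrite('pics/w1.png',f['frame'])
s=telemetry.state();print(s['q'])"
```

```text
t: 10.47
tool_pos: [0.4248, 0.1498, 0.331]
orientation: [3.119, -0.375, -0.001]
contact_force: [-0.5, 0.6, 0.2]
finger_gap: 0.0555
t 10.47 tcp [0.4248 0.1498 0.331 ] yaw -13.71 zdir [-0. -0. -1.] carton [-109.8  346.3] tip z 0.145 F [-0.5   0.62  0.22] gap 0.0555
scene right 685 angle 1.534 std 0.0013 z 0.015 0.082 u at top -0.0025
scene left 932 angle 1.578 std 0.0012 z 0.015 0.082 u at top 0.0041
scene near 470 angle 1.589 std 0.001 z 0.015 0.082 u at top -0.0013
top right 301 angle 1.531 std 0.0009 z 0.016 0.084 u at top 0.0013
top left 164 angle 1.597 std 0.0009 z 0.016 0.084 u at top -0.0001
top near 179 angle 1.611 std 0.0008 z 0.018 0.084 u at top -0.0018
[-0.62046552  0.40403574  0.21055793  2.29237627 -0.18574554  0.4603217
 -2.06121426]
```

View pics/w1.png

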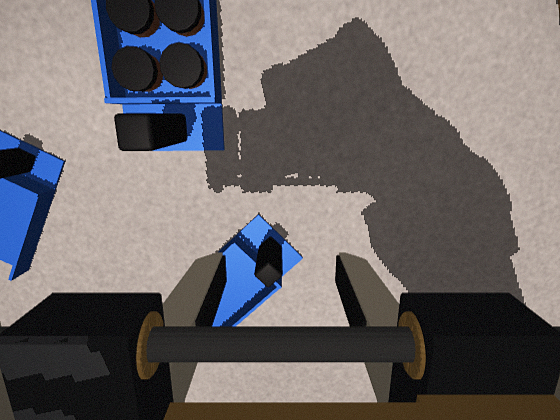

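```bash
python3 - <<'E'
from h import *
for n in ('wrist','top'):
    f=imaging.grab_frame(n); W=cloud(f); im=f["frame"]
    m=(im.max(-1)<75)&(W[...,2]>.08)&(W[...,2]<.097)&(abs(W[...,0]-.514)<.03)&(abs(W[...,1]-.221)<.03)
    q=W[m]; r=rect(q[:,:2]); print(n,len(q),r,np.median(q[:,2]))
    hsv=cv2.cvtColor(im,cv2.COLOR_BGR2HSV)
    b=(hsv[...,0]>100)&(hsv[...,0]<130)&(hsv[...,1]>120)&(W[...,2]>.026)&(W[...,2]<.04)&(abs(W[...,1]-.21)<.08)&(W[...,0]>.5)&(W[...,0]<.68)
    print(rect(W[b][:,:2]),b.sum())
E
```

```text
wrist 1473 ((513.103759765625, 225.49639892578125), (23.629426956176758, 22.744495391845703), 76.54226684570312) 0.08914853397971426
((555.9986572265625, 216.7203369140625), (87.14480590820312, 97.16697692871094), 77.05573272705078) 2210
top 0 ((0.0, 0.0), (0.0, 0.0), 0.0) nan
((595.5931396484375, 204.18075561523438), (86.08683013916016, 124.24208068847656), 77.8193588256836) 192
  return _methods._mean(a, axis=axis, dtype=dtype,
  ret = ret.dtype.type(ret / rcount)
```

```bash
python3 -m inch '{"xyz":[[2.27,-3.1,0],[2.27,-3.1,0],[2.27,-3.1,0],[0,0,0],[0,0,3.2],[0,0,3.2],[0,0,3.2],[0,0,0],[0,0,0]],"twist":[0,0,0,0,0,0,0,0,0],"jaw":[8,8,8,8,8,8,8,8,8]}'
python3 -c "
from h import *; where()
f=imaging.grab_frame('wrist'); cv2.imwrite('pics/w2.png',f['frame']);view('scene','s2',(250,220,430,355),4)"
```

```text
t: 11.47
tool_pos: [0.5127, 0.2237, 0.2342]
orientation: [3.118, -0.367, -0.005]
contact_force: [-0.5, -0.3, -0.5]
finger_gap: 0.0799
t 11.47 tcp [0.5127 0.2237 0.2342] yaw -13.42 zdir [-0.003 -0.002 -1.   ] carton [-13.5 408.9] tip z 0.0482 F [-0.52 -0.28 -0.48] gap 0.0799
```

View pics/w2.png

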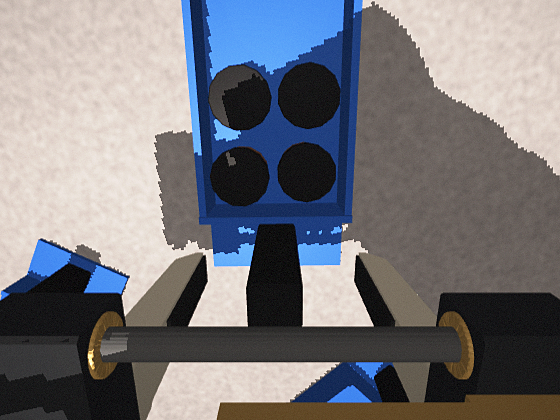

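View pics/s2.png

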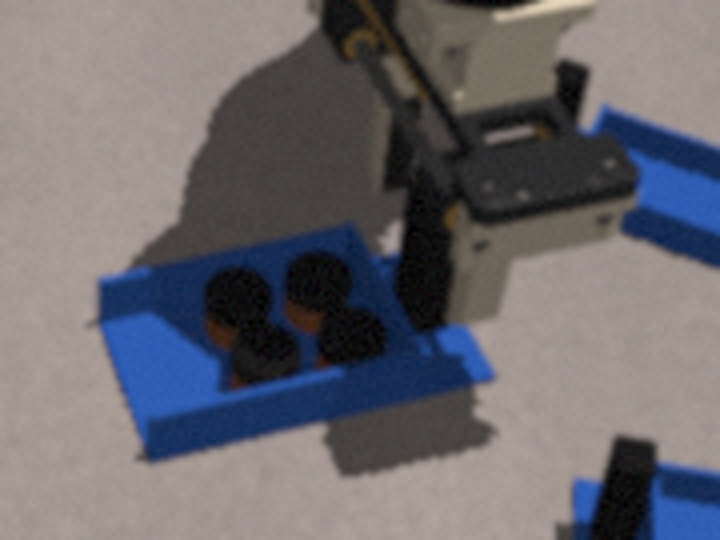

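```bash
python3 -m inch '{"xyz":[[0,0,0],[0,0,0],[0,0,0],[0,0,0],[0,0,0],[0,0,0],[0,0,0],[0,0,0],[0,0,-0.5],[0,0,-0.5],[0,0,-0.5],[0,0,-0.5],[0,0,0],[0,0,0],[0,0,0]],"twist":[0,0,0,0,0,0,0,0,0,0,0,0,0,0,0],"jaw":[0,0,0,0,0,0,0,0,0,0,0,0,0,0,0]}'
python3 -c "
from h import *; where()
f=imaging.grab_frame('wrist'); cv2.imwrite('pics/w3.png',f['frame']);view('scene','s3',(250,220,430,355),4)"
```

```text
t: 12.82
tool_pos: [0.5129, 0.2244, 0.2552]
orientation: [3.12, -0.367, -0.0]
contact_force: [0.3, 0.0, -3.5]
finger_gap: 0.0239
t 12.82 tcp [0.5129 0.2244 0.2552] yaw -13.42 zdir [-0. -0. -1.] carton [-13.3 409.6] tip z 0.0692 F [ 0.3   0.01 -3.53] gap 0.0239
```

View pics/w3.png

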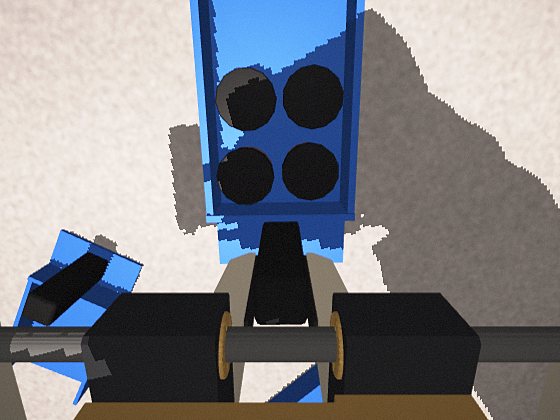

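View pics/s3.png

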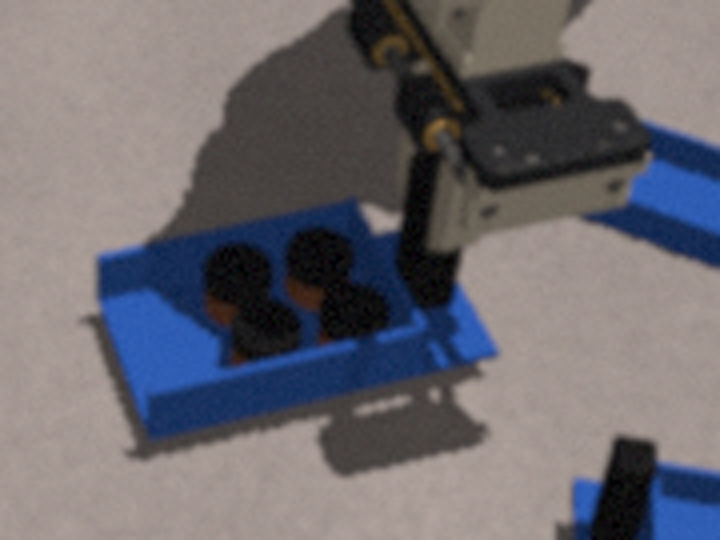

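```bash
cat >> h.py <<'E'
def tray(n):
    """plane of the tray floor in tool-aligned axes: x fwd, pitch = mouth-down angle"""
    s=telemetry.state(); R=cv2.Rodrigues(np.array(s["orientation"]))[0]; p=s["tool_pos"]
    f=imaging.grab_frame(n); W=cloud(f); hsv=cv2.cvtColor(f["frame"],cv2.COLOR_BGR2HSV)
    b=(hsv[...,0]>100)&(hsv[...,0]<130)&(hsv[...,1]>110)
    L=(W-(p-[0,0,.167]))@np.c_[R[:,0],np.cross([0,0,1],R[:,0]),[0,0,1]]
    q=L[b]; q=q[(q[:,0]>-.06)&(q[:,0]<.2)&(abs(q[:,1])<.036)&(q[:,2]<.0)&(q[:,2]>-.2)]
    if len(q)<60: print(n,"few"); return
    rng=np.random.default_rng(0); best=None
    for _ in range(300):
        a=q[rng.choice(len(q),3,replace=False)]; nn=np.cross(a[1]-a[0],a[2]-a[0]); 
        if np.linalg.norm(nn)<1e-6: continue
        nn/=np.linalg.norm(nn); 
        if nn[2]<0: nn=-nn
        if nn[2]<.3 or abs(nn[1])>.3: continue
        g=abs((q-a[0])@nn)<.002
        if best is None or g.sum()>best.sum(): best=g
    k=q[best]; c=k.mean(0); nn=np.linalg.svd(k-c,full_matrices=False)[2][2]; nn*=np.sign(nn[2])
    print(n,len(k),"of",len(q),"pitch deg",np.degrees(np.arctan2(nn[0],nn[2])).round(1),"roll",np.degrees(nn[1]).round(1),"floor below grip",round(-(c@nn),4),"x ext",k[:,0].min().round(3),k[:,0].max().round(3),"z",k[:,2].min().round(3))
E
python3 -c "
from h import *; tray('wrist');tray('scene')"
```

```text
wrist 15174 of 17874 pitch deg 0.1 roll 0.0 floor below grip 0.0693 x ext -0.018 0.142 z -0.072
scene 782 of 1389 pitch deg -0.1 roll -0.2 floor below grip 0.0685 x ext -0.019 0.15 z -0.071
```

```bash
python3 -m inch '{"xyz":[[0,0,-1],[0,0,-1.5],[0,0,-2],[0,0,-2],[0,0,-2],[0,0,-2],[0,0,-1],[0,0,-0.7],[0,0,0],[0,0,0]],"twist":[-1.5,-2.5,-3,-3,-3,-3,-2.5,-1.5,-0.4,0],"jaw":[0,0,0,0,0,0,0,0,0,0]}'
python3 -c "
from h import *; where();tray('wrist');tray('scene')"
```

```text
t: 13.85
tool_pos: [0.5129, 0.2242, 0.3773]
orientation: [-3.136, -0.191, -0.0]
contact_force: [-0.1, 0.4, -3.8]
finger_gap: 0.0238
t 13.85 tcp [0.5129 0.2242 0.3773] yaw 6.96 zdir [ 0.  0. -1.] carton [-13.3 409.4] tip z 0.1913 F [-0.11  0.43 -3.85] gap 0.0238
wrist 15215 of 17934 pitch deg 0.1 roll -0.1 floor below grip 0.0694 x ext -0.017 0.142 z -0.072
scene 957 of 1542 pitch deg 0.3 roll 0.1 floor below grip 0.0678 x ext -0.021 0.151 z -0.071
```

```bash
python3 -m inch '{"xyz":[[0.3,0.7,0],[0.5,1.4,0],[0.55,2.1,0],[0.55,2.1,0],[0.55,2.1,0],[0.55,2.1,0],[0.55,2.1,0],[0.55,2.1,0],[0.55,2.1,0],[0.55,2.1,0],[0.55,2.1,0],[0.55,2.1,0],[0.55,2.1,0],[0.55,2.1,0],[0.55,2.1,0],[0.55,2.1,0],[0.55,2.1,0],[0.35,1.2,0],[0,0.65,0],[0,0,0]],"twist":[0,0,0,0,0,0,0,0,0,0,0,0,0,0,0,0,0,0,0,0],"jaw":[0,0,0,0,0,0,0,0,0,0,0,0,0,0,0,0,0,0,0,0]}'
python3 -c "
from h import *; where();tray('wrist');tray('scene');view('scene','s4',(60,100,340,310),2.8)"
```

```text
t: 15.62
tool_pos: [0.6492, -0.1177, 0.3764]
orientation: [3.135, 0.187, -0.002]
contact_force: [-0.3, 0.1, -2.6]
finger_gap: 0.024
t 15.62 tcp [ 0.6492 -0.1177  0.3764] yaw 6.84 zdir [-0.001 -0.001 -1.   ] carton [80.3 53.4] tip z 0.1904 F [-0.31  0.06 -2.57] gap 0.024
wrist 15224 of 17968 pitch deg 0.2 roll -0.0 floor below grip 0.0694 x ext -0.018 0.142 z -0.072
scene 392 of 794 pitch deg 0.2 roll 0.1 floor below grip 0.0684 x ext -0.02 0.149 z -0.071
```

View pics/s4.png

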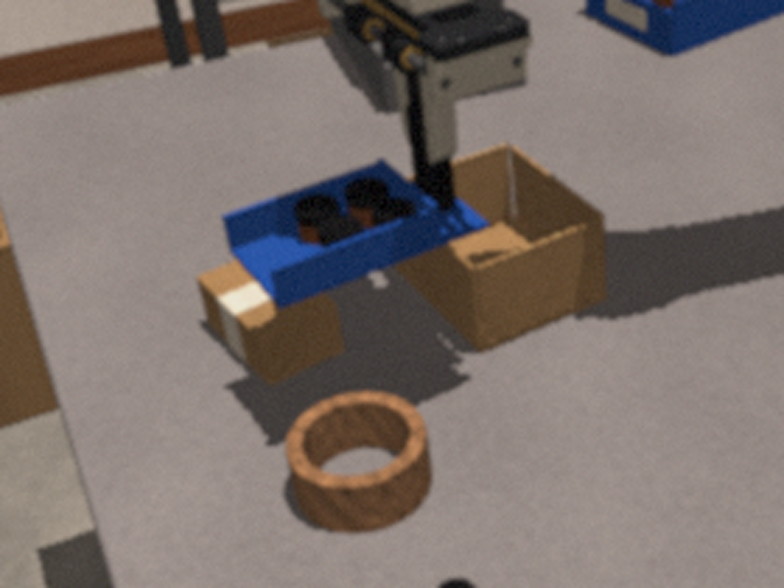

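```bash
python3 -m inch '{"xyz":[[0.2,0,0.5],[0,0,1],[0,0,1.3],[0,0,1],[0,0,0.5],[0,0,0.2],[0,0,0],[0,0,0]],"twist":[0,0,0,0,0,0,0,0],"jaw":[0,0,0,0,0,0,0,0]}'
python3 -c "
from h import *; where();tray('scene');view('scene','s5',(60,100,340,310),2.8)"
python3 -m inch '{"xyz":[[0,0,0.15],[0,0,0.15],[0,0,0.1],[0,0,0],[0,0,0]],"twist":[0,0,0,0,0],"jaw":[0,0,0,0,0]}'
python3 -c "
from h import *; where();tray('wrist')"
```

```text
t: 16.43
tool_pos: [0.6515, -0.1158, 0.3323]
orientation: [3.136, 0.191, 0.0]
contact_force: [0.0, -0.6, -3.2]
finger_gap: 0.024
t 16.43 tcp [ 0.6515 -0.1158  0.3323] yaw 6.97 zdir [ 0. -0. -1.] carton [82.8 55. ] tip z 0.1463 F [ 0.02 -0.61 -3.18] gap 0.024
scene 375 of 767 pitch deg -0.1 roll -0.8 floor below grip 0.0685 x ext -0.02 0.149 z -0.07
t: 16.95
tool_pos: [0.6513, -0.1158, 0.3281]
orientation: [-3.136, -0.191, 0.0]
contact_force: [0.3, 0.0, -3.9]
finger_gap: 0.0241
t 16.95 tcp [ 0.6513 -0.1158  0.3281] yaw 6.97 zdir [-0.  0. -1.] carton [82.7 55. ] tip z 0.1421 F [ 0.31  0.02 -3.86] gap 0.0241
wrist 15226 of 17936 pitch deg 0.1 roll -0.0 floor below grip 0.0694 x ext -0.018 0.142 z -0.072
```

View pics/s5.png

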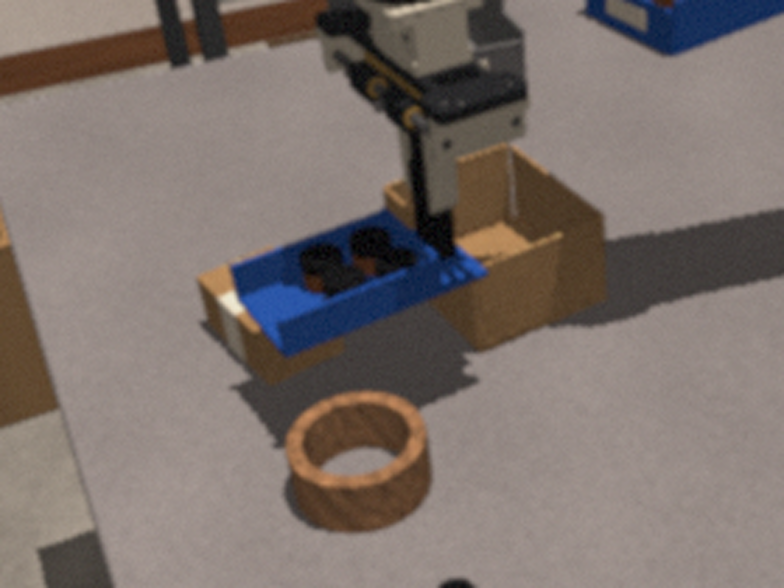

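```bash
for i in 1; do python3 -m inch '{"xyz":[[0,0,0.1],[0,0,0.1],[0,0,0],[0,0,0]],"twist":[0,0,0,0],"jaw":[0,0,0,0]}'; python3 -c "
from h import *; where()"; done; python3 -m inch '{"xyz":[[0,0,0.1],[0,0,0.1],[0,0,0],[0,0,0]],"twist":[0,0,0,0],"jaw":[0,0,0,0]}'; python3 -c "
from h import *; where();tray('wrist')"
```

```text
t: 17.33
tool_pos: [0.652, -0.1158, 0.3275]
orientation: [3.135, 0.191, 0.004]
contact_force: [0.4, -0.0, 6.4]
finger_gap: 0.0241
t 17.33 tcp [ 0.652  -0.1158  0.3275] yaw 6.98 zdir [ 0.003 -0.    -1.   ] carton [83.3 54.9] tip z 0.1415 F [ 0.36 -0.    6.42] gap 0.0241
t: 17.67
tool_pos: [0.6529, -0.1157, 0.3268]
orientation: [3.135, 0.192, 0.01]
contact_force: [1.0, 1.2, 12.0]
finger_gap: 0.0239
t 17.67 tcp [ 0.6529 -0.1157  0.3268] yaw 7.0 zdir [ 0.006 -0.    -1.   ] carton [84.3 55. ] tip z 0.1408 F [ 0.96  1.18 12.04] gap 0.0239
wrist 15519 of 18125 pitch deg 1.8 roll 0.0 floor below grip 0.0689 x ext -0.017 0.144 z -0.076
```

```bash
python3 -m inch '{"xyz":[[0.1,0,0.1],[0.1,0,0.1],[0.1,0,0.1],[0,0,0],[0,0,0]],"twist":[0,0,0,0,0],"jaw":[0,0,0,0,0]}'; python3 -c "
from h import *; where();tray('wrist')"; python3 -m inch '{"xyz":[[0.1,0,0.1],[0.1,0,0.1],[0.1,0,0.1],[0,0,0],[0,0,0]],"twist":[0,0,0,0,0],"jaw":[0,0,0,0,0]}'; python3 -c "
from h import *; where();tray('wrist')"
```

```text
t: 18.13
tool_pos: [0.6568, -0.1151, 0.3246]
orientation: [3.135, 0.192, 0.014]
contact_force: [2.5, 2.1, 15.2]
finger_gap: 0.024
t 18.13 tcp [ 0.6568 -0.1151  0.3246] yaw 7.01 zdir [ 0.009 -0.    -1.   ] carton [88.1 55.1] tip z 0.1386 F [ 2.54  2.14 15.2 ] gap 0.024
wrist 15281 of 17587 pitch deg 5.2 roll 0.1 floor below grip 0.068 x ext -0.015 0.144 z -0.084
t: 18.6
tool_pos: [0.6603, -0.1146, 0.3221]
orientation: [3.135, 0.192, 0.017]
contact_force: [4.7, 2.1, 17.2]
finger_gap: 0.0238
t 18.6 tcp [ 0.6603 -0.1146  0.3221] yaw 7.03 zdir [ 0.011 -0.    -1.   ] carton [91.7 55.1] tip z 0.1361 F [ 4.7   2.07 17.17] gap 0.0238
wrist 14027 of 16108 pitch deg 8.5 roll 0.1 floor below grip 0.067 x ext -0.015 0.139 z -0.09
```

```bash
python3 -m inch '{"xyz":[[0.1,0,0.1],[0.15,0,0.1],[0,0,0],[0,0,0]],"twist":[0,0,0,0],"jaw":[0,0,0,0]}'; python3 -c "
from h import *; where();tray('wrist');view('scene','s6',(60,100,340,310),2.8);view('wrist','w6')"
```

```text
t: 18.98
tool_pos: [0.663, -0.1142, 0.3202]
orientation: [3.135, 0.192, 0.018]
contact_force: [5.3, 2.5, 16.4]
finger_gap: 0.0238
t 18.98 tcp [ 0.663  -0.1142  0.3202] yaw 7.03 zdir [ 0.011 -0.    -1.   ] carton [94.4 55.2] tip z 0.1342 F [ 5.28  2.5  16.36] gap 0.0238
wrist 13394 of 15280 pitch deg 10.9 roll 0.1 floor below grip 0.0663 x ext -0.015 0.136 z -0.096
```

View pics/s6.png

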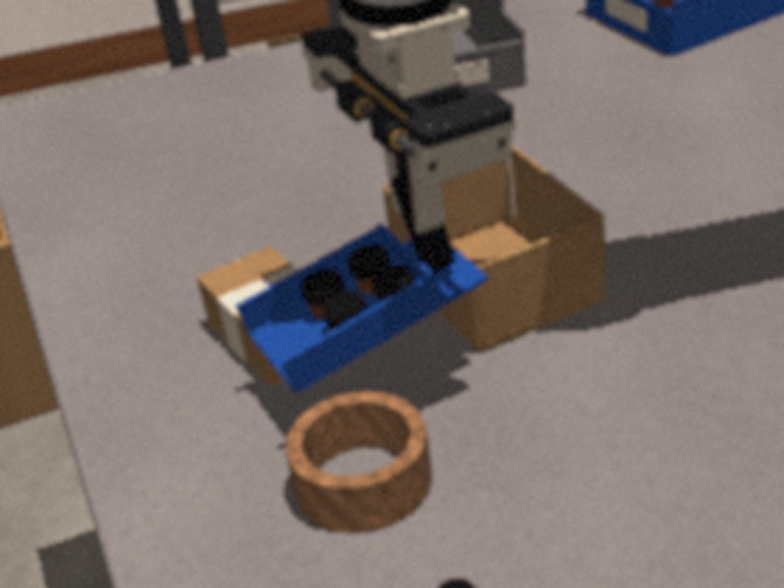

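View pics/w6.png

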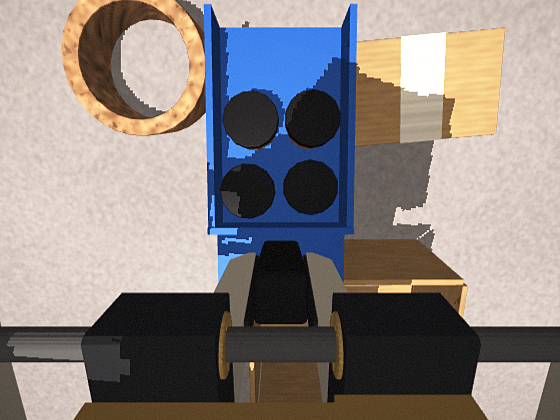

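```bash
python3 -m inch '{"xyz":[[0,0,-0.2],[0,0,-0.4],[0,0,-0.7],[0,0,-1],[0,0,-1],[0,0,-1],[0,0,-1],[0,0,-0.7],[0,0,-0.4],[0,0,-0.2],[0,0,0],[0,0,0]],"twist":[0,0,0,0,0,0,0,0,0,0,0,0],"jaw":[0,0,0,0,0,0,0,0,0,0,0,0]}'; python3 -c "
from h import *; where();tray('wrist')"
```

```text
t: 20.13
tool_pos: [0.6597, -0.1147, 0.3819]
orientation: [-3.136, -0.191, 0.001]
contact_force: [-0.8, -0.2, -4.1]
finger_gap: 0.0237
t 20.13 tcp [ 0.6597 -0.1147  0.3819] yaw 6.97 zdir [-0.001  0.    -1.   ] carton [91.  55.1] tip z 0.1959 F [-0.76 -0.23 -4.14] gap 0.0237
wrist 13399 of 15285 pitch deg 11.5 roll 0.0 floor below grip 0.0665 x ext -0.017 0.134 z -0.097
```

```bash
python3 -m inch '{"xyz":[[-0.2,0.1,0],[-0.4,0.2,0],[-0.6,0.3,0],[-0.8,0.3,0],[-1,0.3,0],[-1,0.3,0],[-1,0.3,0],[-1,0.3,0],[-1,0.3,0],[-1,0.3,0],[-1,0.3,0],[-1,0.3,0],[-1,0.3,0],[-1,0.3,0],[-1,0.3,0],[-1,0.3,0],[-1,0.3,0],[-1,0.3,0],[-1,0.3,0]],"twist":[0,0,0,0,0,0,0,0,0,0,0,0,0,0,0,0,0,0,0],"jaw":[0,0,0,0,0,0,0,0,0,0,0,0,0,0,0,0,0,0,0]}'; python3 -m inch '{"xyz":[[-0.4,0.1,0],[-0.2,0,0],[0,0,0],[0,0,0]],"twist":[0,0,0,0],"jaw":[0,0,0,0]}';python3 -c "
from h import *; where();tray('wrist');view('wrist','w7')"
```

```text
t: 21.77
tool_pos: [0.4966, -0.1894, 0.3822]
orientation: [3.136, 0.191, -0.0]
contact_force: [-0.1, -0.7, -3.4]
finger_gap: 0.0242
t: 22.1
tool_pos: [0.4922, -0.1905, 0.3823]
orientation: [-3.136, -0.192, -0.001]
contact_force: [-0.0, 0.8, -2.8]
finger_gap: 0.0241
t 22.1 tcp [ 0.4922 -0.1905  0.3823] yaw 6.99 zdir [ 0.001  0.    -1.   ] carton [-84.4   0.3] tip z 0.1963 F [-0.02  0.75 -2.77] gap 0.0241
wrist 13400 of 15282 pitch deg 11.4 roll -0.0 floor below grip 0.0665 x ext -0.017 0.134 z -0.097
```

View pics/w7.png

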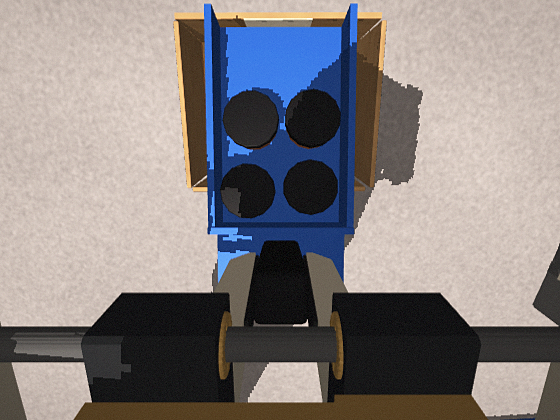

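```bash
python3 -m inch '{"xyz":[[0,0,0.2],[0,0,0.4],[0,0,0.6],[0,0,0.8],[0,0,0.8],[0,0,0.7],[0,0,0.5],[0,0,0.3],[0,0,0],[0.2,0,0],[0.3,0,0],[0.3,0,0],[0.3,0,0],[0.1,0,0],[0,0,0],[0,0,0]],"twist":[0,0,0,0,0,0,0,0,0,0,0,0,0,0,0,0],"jaw":[0,0,0,0,0,0,0,0,0,0,0,0,0,0,0,0]}';python3 -c "
from h import *; where();tray('wrist');flaps('top');view('scene','s8',(120,90,320,240),4)"
```

```text
t: 23.53
tool_pos: [0.5035, -0.1893, 0.3392]
orientation: [-3.136, -0.191, 0.001]
contact_force: [-1.7, -0.2, -3.2]
finger_gap: 0.0238
t 23.53 tcp [ 0.5035 -0.1893  0.3392] yaw 6.97 zdir [-0. -0. -1.] carton [-73.    0.1] tip z 0.1532 F [-1.7  -0.17 -3.2 ] gap 0.0238
wrist 13419 of 15293 pitch deg 11.5 roll -0.0 floor below grip 0.0664 x ext -0.017 0.134 z -0.097
top right few 0
top left 162 angle 1.592 std 0.0008 z 0.018 0.084 u at top 0.0
top near few 1
```

View pics/s8.png

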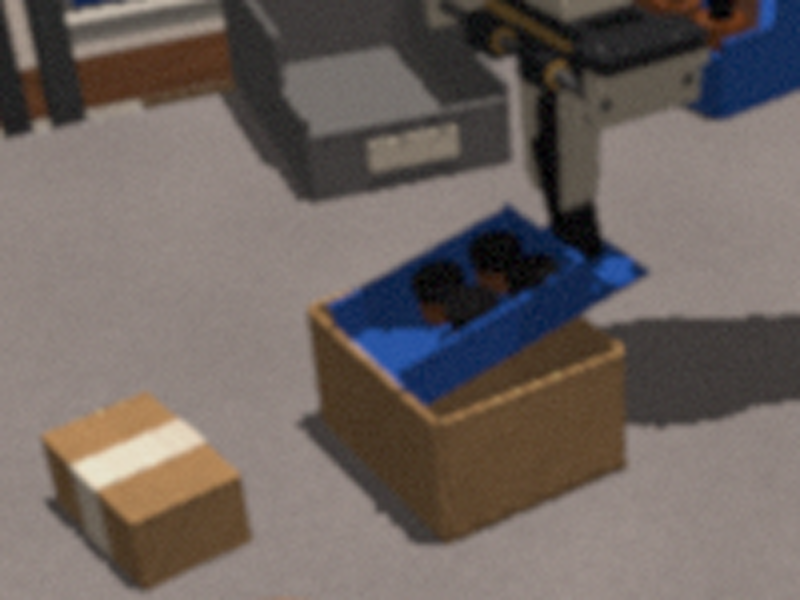

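```bash
python3 -m inch '{"xyz":[[0.2,0,0],[0.2,0,0],[0.2,0,0],[0,0,0],[0,0,0]],"twist":[0,0,0,0,0],"jaw":[0,0,0,0,0]}';python3 -c "
from h import *; where();tray('wrist')"
```

```text
t: 24.1
tool_pos: [0.506, -0.1894, 0.339]
orientation: [-3.135, -0.188, 0.013]
contact_force: [-18.3, -2.2, 11.1]
finger_gap: 0.0234
t 24.1 tcp [ 0.506  -0.1894  0.339 ] yaw 6.86 zdir [-0.009  0.001 -1.   ] carton [-70.6  -0.3] tip z 0.153 F [-18.27  -2.2   11.11] gap 0.0234
wrist 13363 of 15325 pitch deg 11.7 roll -0.1 floor below grip 0.0666 x ext -0.019 0.133 z -0.097
```

```bash
python3 -m inch '{"xyz":[[0.05,0,-0.2],[0.05,0,-0.2],[0,0,-0.1],[0,0,0],[0,0,0]],"twist":[0,0,0,0,0],"jaw":[0,0,0,0,0]}';python3 -c "
from h import *; where();tray('wrist')"
```

```text
t: 24.57
tool_pos: [0.509, -0.1888, 0.3438]
orientation: [-3.135, -0.19, 0.007]
contact_force: [-8.8, -1.9, 0.9]
finger_gap: 0.0241
t 24.57 tcp [ 0.509  -0.1888  0.3438] yaw 6.92 zdir [-0.004  0.    -1.   ] carton [-67.6  -0. ] tip z 0.1578 F [-8.78 -1.88  0.9 ] gap 0.0241
wrist 12632 of 14399 pitch deg 13.6 roll -0.0 floor below grip 0.0668 x ext -0.018 0.129 z -0.102
```

```bash
python3 -m inch '{"xyz":[[-0.2,0,0],[-0.3,0,0],[-0.3,0,0],[0,0,0.2],[0,0,0.3],[0,0,0.3],[0,0,0.2],[0,0,0],[0.2,0,0],[0.3,0,0],[0.3,0,0],[0,0,0],[0,0,0]],"twist":[0,0,0,0,0,0,0,0,0,0,0,0,0],"jaw":[0,0,0,0,0,0,0,0,0,0,0,0,0]}';python3 -c "
from h import *; where();tray('wrist');view('scene','s9',(120,90,320,240),4);view('wrist','w9')"
```

```text
t: 25.7
tool_pos: [0.5075, -0.1891, 0.3339]
orientation: [-3.135, -0.188, 0.013]
contact_force: [-14.7, -2.6, 7.1]
finger_gap: 0.0239
t 25.7 tcp [ 0.5075 -0.1891  0.3339] yaw 6.87 zdir [-0.008  0.001 -1.   ] carton [-69.   -0.2] tip z 0.1479 F [-14.74  -2.56   7.1 ] gap 0.0239
wrist 12714 of 14450 pitch deg 13.6 roll -0.1 floor below grip 0.0669 x ext -0.019 0.128 z -0.101
```

View pics/s9.png

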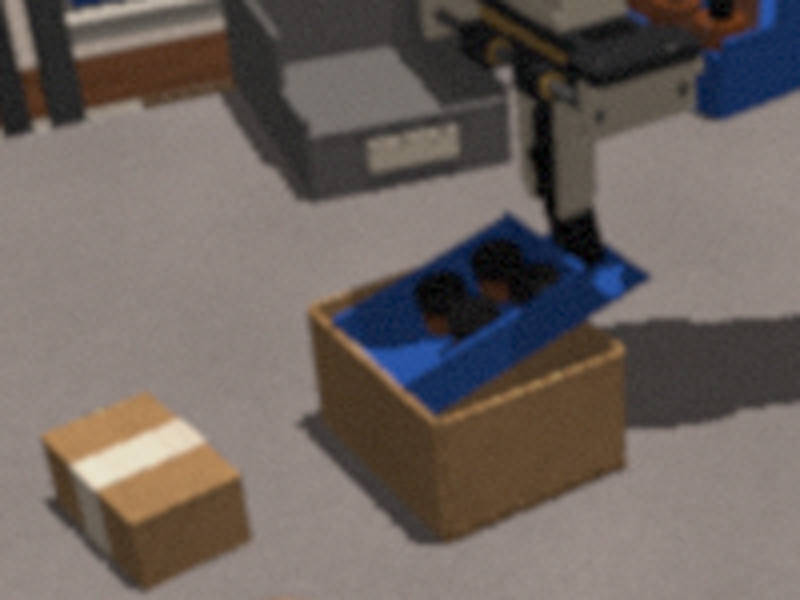

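View pics/w9.png

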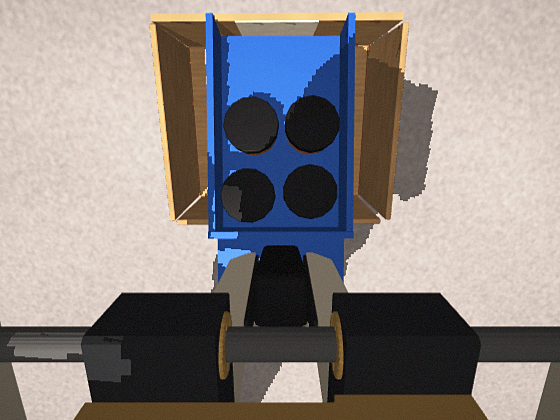

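```bash
python3 -m inch '{"xyz":[[0.1,0,-0.2],[0.15,0,-0.2],[0.15,0,-0.2],[0.15,0,-0.2],[0.15,0,-0.2],[0.15,0,-0.2],[0.15,0,-0.2],[0,0,0],[0,0,0]],"twist":[0,0,0,0,0,0,0,0,0],"jaw":[0,0,0,0,0,0,0,0,0]}';python3 -c "
from h import *; where();tray('wrist');view('scene','s10',(120,90,320,240),4)"
```

```text
t: 26.6
tool_pos: [0.5191, -0.1875, 0.3479]
orientation: [-3.135, -0.19, 0.007]
contact_force: [-7.1, -0.6, -0.1]
finger_gap: 0.0238
t 26.6 tcp [ 0.5191 -0.1875  0.3479] yaw 6.93 zdir [-0.004  0.    -1.   ] carton [-57.4  -0.1] tip z 0.1619 F [-7.12 -0.64 -0.08] gap 0.0238
wrist 10487 of 11900 pitch deg 19.8 roll -0.1 floor below grip 0.0678 x ext -0.023 0.114 z -0.115
```

View pics/s10.png

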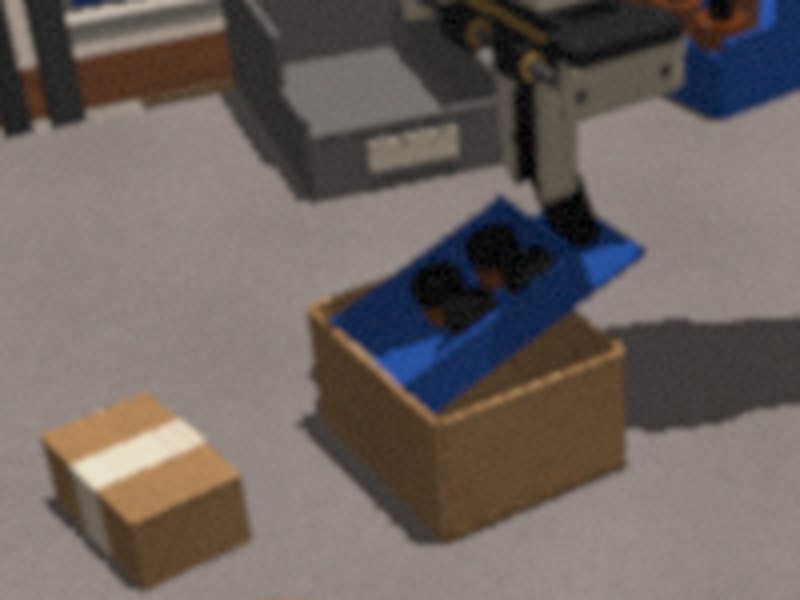

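```bash
python3 -m inch '{"xyz":[[-0.2,0,0],[-0.25,0,0],[-0.25,0,0],[0,0,0.2],[0,0,0.4],[0,0,0.4],[0,0,0.2],[0,0,0],[0.2,0,0],[0.3,0,0],[0.3,0,0],[0,0,0],[0,0,0]],"twist":[0,0,0,0,0,0,0,0,0,0,0,0,0],"jaw":[0,0,0,0,0,0,0,0,0,0,0,0,0]}';python3 -c "
from h import *; where();tray('wrist')"; python3 -m inch '{"xyz":[[0.1,0,-0.15],[0.15,0,-0.2],[0.2,0,-0.2],[0.2,0,-0.2],[0.2,0,-0.2],[0.2,0,-0.2],[0.2,0,-0.2],[0.2,0,-0.2],[0,0,0],[0,0,0]],"twist":[0,0,0,0,0,0,0,0,0,0],"jaw":[0,0,0,0,0,0,0,0,0,0]}';python3 -c "
from h import *; where();tray('wrist');view('scene','s11',(120,90,320,240),4);view('wrist','w11')"
```

```text
t: 27.78
tool_pos: [0.5188, -0.1877, 0.3356]
orientation: [-3.135, -0.189, 0.012]
contact_force: [-11.3, -2.7, 0.9]
finger_gap: 0.0239
t 27.78 tcp [ 0.5188 -0.1877  0.3356] yaw 6.9 zdir [-0.008  0.001 -1.   ] carton [-57.6  -0.1] tip z 0.1496 F [-11.29  -2.74   0.9 ] gap 0.0239
wrist 10225 of 11598 pitch deg 20.5 roll -0.1 floor below grip 0.068 x ext -0.024 0.112 z -0.116
t: 28.67
tool_pos: [0.5349, -0.1856, 0.3516]
orientation: [-3.135, -0.19, 0.005]
contact_force: [-5.1, -0.6, -0.5]
finger_gap: 0.0237
t 28.67 tcp [ 0.5349 -0.1856  0.3516] yaw 6.95 zdir [-0.003  0.    -1.   ] carton [-41.4  -0. ] tip z 0.1656 F [-5.06 -0.59 -0.49] gap 0.0237
wrist 7581 of 8504 pitch deg 28.5 roll -0.0 floor below grip 0.0695 x ext -0.028 0.091 z -0.13
```

View pics/s11.png

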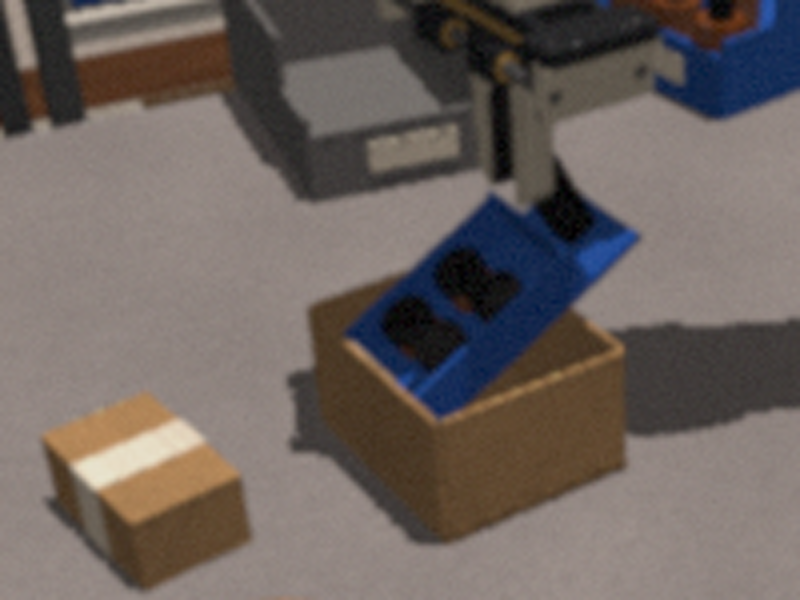

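View pics/w11.png

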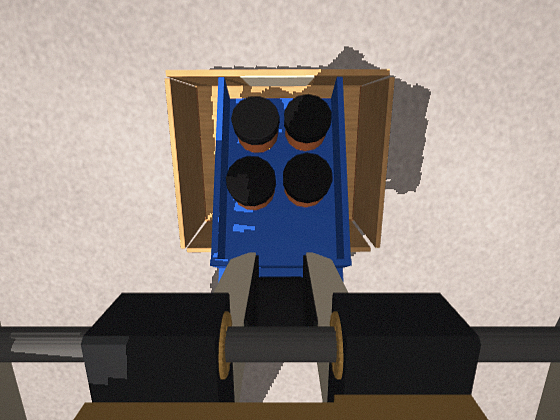

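```bash
python3 -m inch '{"xyz":[[0.15,0,-0.2],[0.2,0,-0.2],[0.25,0,-0.2],[0.3,0,-0.2],[0.3,0,-0.2],[0.3,0,-0.2],[0.3,0,-0.2],[0.3,0,-0.2],[0.3,0,-0.2],[0.3,0,-0.2],[0,0,0],[0,0,0]],"twist":[0,0,0,0,0,0,0,0,0,0,0,0],"jaw":[0,0,0,0,0,0,0,0,0,0,0,0]}';python3 -c "
from h import *; where();tray('wrist');view('scene','s12',(120,90,320,240),4);view('wrist','w12')"
```

```text
t: 29.82
tool_pos: [0.5632, -0.1819, 0.3718]
orientation: [3.136, 0.191, 0.002]
contact_force: [-1.5, -0.6, -1.8]
finger_gap: 0.0238
t 29.82 tcp [ 0.5632 -0.1819  0.3718] yaw 6.99 zdir [ 0.001 -0.    -1.   ] carton [-12.8   0.2] tip z 0.1858 F [-1.45 -0.58 -1.84] gap 0.0238
wrist 6282 of 6573 pitch deg 41.2 roll 0.1 floor below grip 0.0721 x ext -0.031 0.057 z -0.146
```

View pics/s12.png

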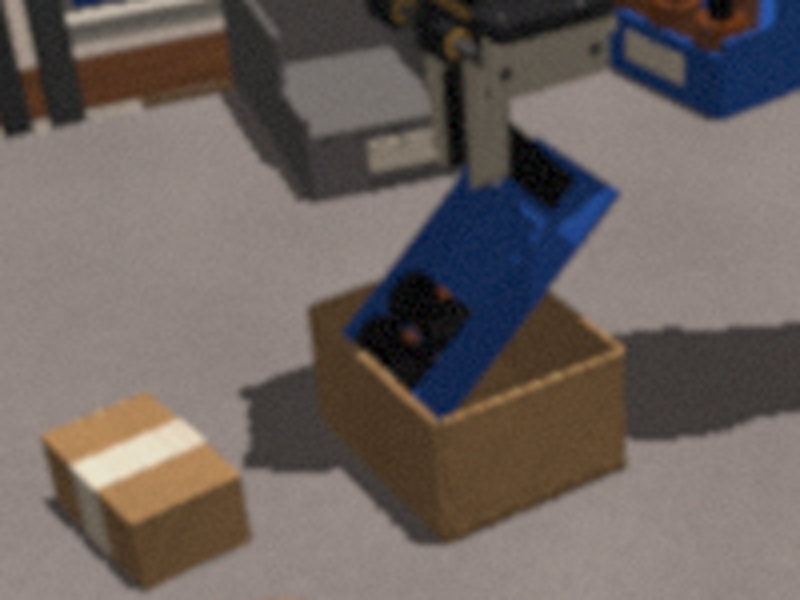

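View pics/w12.png

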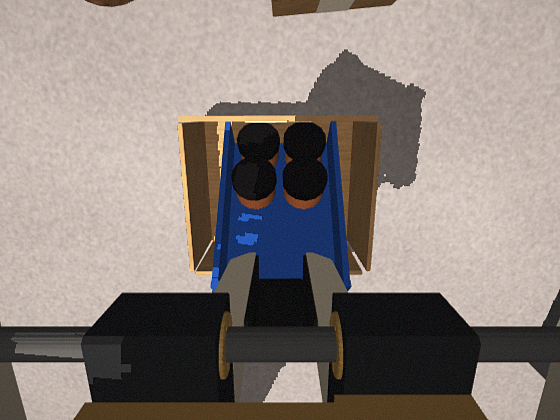

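```bash
python3 -m inch '{"xyz":[[-0.5,0,0],[-1,0,0],[-1.2,0,0],[-1.2,0,0],[-1.1,0,0],[0,0,0],[0,0,0],[0,0,0]],"twist":[0,0,0,0,0,0,0,0],"jaw":[0,0,0,0,0,0,0,0]}';python3 -c "
from h import *; where();tray('wrist');view('scene','s13',(120,90,320,240),4);view('wrist','w13')"
```

```text
t: 30.63
tool_pos: [0.5135, -0.1882, 0.372]
orientation: [3.136, 0.191, 0.002]
contact_force: [0.3, 0.8, -1.1]
finger_gap: 0.0234
t 30.63 tcp [ 0.5135 -0.1882  0.372 ] yaw 6.97 zdir [ 0.001 -0.    -1.   ] carton [-63.   0.] tip z 0.186 F [ 0.35  0.8  -1.14] gap 0.0234
wrist 11260 of 11375 pitch deg 41.0 roll 0.0 floor below grip 0.072 x ext -0.031 0.058 z -0.147
```

View pics/s13.png

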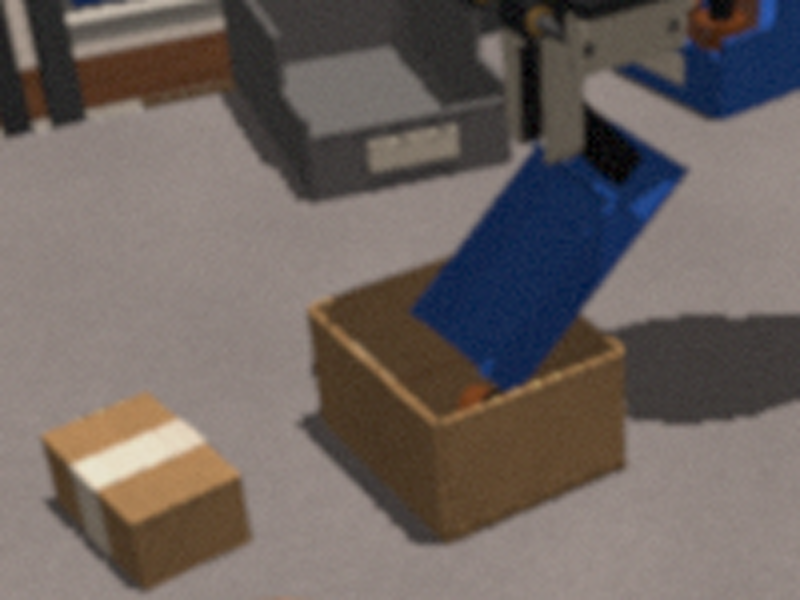

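View pics/w13.png

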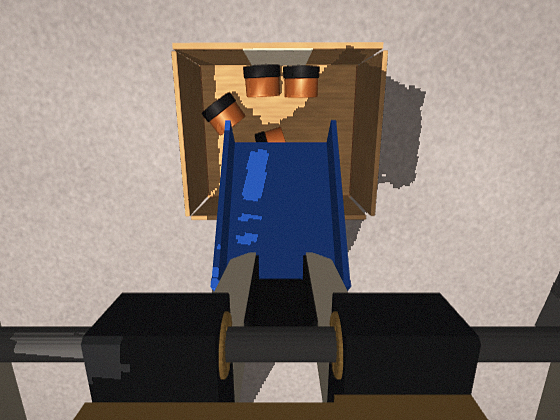

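```bash
python3 -m inch '{"xyz":[[0,0,-1],[0,0,-2],[0,0,-2.5],[0,0,-2.5],[0,0,-2],[0,0,0],[0,0,0]],"twist":[0,0,0,0,0,0,0],"jaw":[0,0,0,0,0,0,0]}';python3 -c "
from h import *; where();flaps('scene');view('scene','s14',(120,90,320,240),4)"
python3 -m inch '{"xyz":[[0.5,-1.3,0],[0.94,-2.7,0],[0.94,-2.7,0],[0.94,-2.7,0],[0.94,-2.7,0],[0.94,-2.7,0],[0.94,-2.7,0],[0.94,-2.7,0],[0.94,-2.7,0],[0.94,-2.7,0],[0.94,-2.7,0],[0.94,-2.7,0],[0.94,-2.7,0],[0.94,-2.7,0],[0.5,-1.4,0],[0,0,0],[0,0,0],[0,0,0],[0,0,0],[0,0,0]],"twist":[0,0,0,0,0,0,0,0,0,0,0,0,0,0,0,5,5,5,5,0],"jaw":[0,0,0,0,0,0,0,0,0,0,0,0,0,0,0,0,0,0,0,0]}';python3 -c "
from h import *; where();tray('wrist');flaps('top');view('scene','s15');f=view('top','t15',(290,150,430,260),5)"
```

```text
t: 31.37
tool_pos: [0.5132, -0.1881, 0.4729]
orientation: [3.135, 0.191, 0.004]
contact_force: [-0.5, -0.2, -2.6]
finger_gap: 0.0238
t 31.37 tcp [ 0.5132 -0.1881  0.4729] yaw 6.98 zdir [ 0.003 -0.001 -1.   ] carton [-63.2   0.1] tip z 0.2869 F [-0.47 -0.19 -2.59] gap 0.0238
scene right 688 angle 1.546 std 0.0014 z 0.015 0.081 u at top -0.0027
scene left 932 angle 1.58 std 0.0012 z 0.015 0.082 u at top 0.0041
scene near 444 angle 1.593 std 0.0009 z 0.015 0.082 u at top -0.0016
t: 33.13
tool_pos: [0.5984, 0.2027, 0.4704]
orientation: [3.119, -0.363, -0.003]
contact_force: [0.9, 0.2, -2.6]
finger_gap: 0.0239
t 33.13 tcp [0.5984 0.2027 0.4704] yaw -13.27 zdir [-0.002 -0.001 -1.   ] carton [ 68.9 377.6] tip z 0.2844 F [ 0.92  0.15 -2.62] gap 0.0239
wrist 11311 of 11353 pitch deg 41.1 roll 0.1 floor below grip 0.0724 x ext -0.032 0.057 z -0.147
top right 297 angle 1.536 std 0.0009 z 0.015 0.084 u at top 0.0012
top left 160 angle 1.592 std 0.0008 z 0.015 0.084 u at top 0.0
top near 184 angle 1.614 std 0.0008 z 0.018 0.085 u at top -0.002
```

View pics/s15.png

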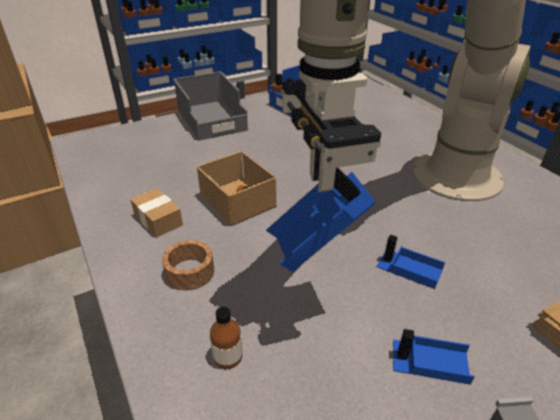

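View pics/t15.png

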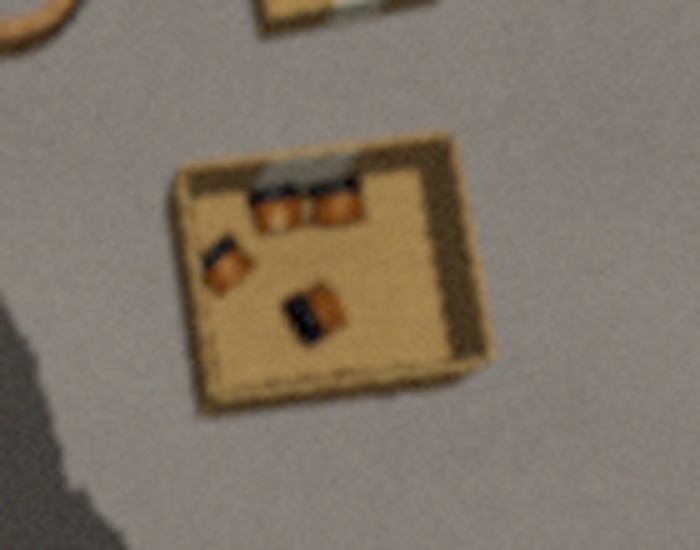

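```bash
python3 -m inch '{"xyz":[[0,0,1],[0,0,2],[0,0,2],[0,0,2],[0,0,2],[0,0,2],[0,0,1.5],[0,0,0.8],[0,0,0.5],[0,0,0.3],[0,0,0.2],[0,0,0],[0,0,0]],"twist":[0,0,0,0,0,0,0,0,0,0,0,0,0],"jaw":[0,0,0,0,0,0,0,0,0,0,0,0,0]}';python3 -c "
from h import *; where()"
python3 -m inch '{"xyz":[[-0.4,0,0.3],[-0.5,0,0.3],[-0.5,0,0.3],[-0.5,0,0.3],[-0.5,0,0.3],[-0.5,0,0.35],[-0.5,0,0.35],[-0.5,0,0.35],[-0.5,0,0.35],[-0.5,0,0.4],[0,0,0],[0,0,0]],"twist":[0,0,0,0,0,0,0,0,0,0,0,0],"jaw":[0,0,0,0,0,0,0,0,0,0,0,0]}';python3 -c "
from h import *; where();tray('wrist');view('scene','s16',(180,150,440,360),3)"
```

```text
t: 34.42
tool_pos: [0.5986, 0.2032, 0.3293]
orientation: [-3.121, 0.356, -0.001]
contact_force: [0.5, 0.1, -1.3]
finger_gap: 0.0237
t 34.42 tcp [0.5986 0.2032 0.3293] yaw -13.02 zdir [ 0.001  0.    -1.   ] carton [ 69.2 378.1] tip z 0.1433 F [ 0.47  0.15 -1.31] gap 0.0237
t: 35.42
tool_pos: [0.5493, 0.215, 0.2962]
orientation: [-3.121, 0.354, 0.002]
contact_force: [-3.9, 0.7, 6.5]
finger_gap: 0.0239
t 35.42 tcp [0.5493 0.215  0.2962] yaw -12.95 zdir [-0.001  0.001 -1.   ] carton [ 21.7 395.8] tip z 0.1102 F [-3.85  0.74  6.46] gap 0.0239
wrist 15788 of 16291 pitch deg 28.2 roll -0.1 floor below grip 0.0702 x ext -0.036 0.087 z -0.128
```

View pics/s16.png

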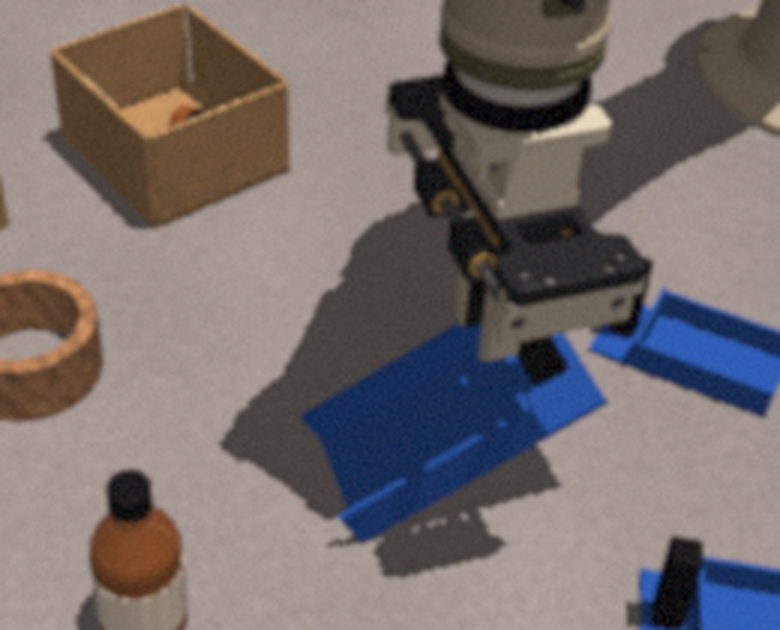

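```bash
python3 -m inch '{"xyz":[[-0.5,0,0.4],[-0.5,0,0.4],[-0.5,0,0.4],[-0.5,0,0.4],[-0.5,0,0.45],[-0.5,0,0.45],[-0.4,0,0.45],[-0.4,0,0.45],[-0.4,0,0.5],[-0.4,0,0.5],[-0.3,0,0.4],[0,0,0],[0,0,0]],"twist":[0,0,0,0,0,0,0,0,0,0,0,0,0],"jaw":[0,0,0,0,0,0,0,0,0,0,0,0,0]}';python3 -c "
from h import *; where();tray('wrist');tray('scene')"
```

```text
t: 36.6
tool_pos: [0.5028, 0.2251, 0.2472]
orientation: [3.121, -0.356, -0.001]
contact_force: [-0.3, 0.5, -1.6]
finger_gap: 0.0238
t 36.6 tcp [0.5028 0.2251 0.2472] yaw -13.03 zdir [-0.001 -0.001 -1.   ] carton [-23.2 411.5] tip z 0.0612 F [-0.34  0.49 -1.6 ] gap 0.0238
wrist 24500 of 26889 pitch deg 4.0 roll 0.0 floor below grip 0.0671 x ext -0.023 0.134 z -0.079
scene 1519 of 1914 pitch deg 4.1 roll -0.2 floor below grip 0.0658 x ext -0.034 0.133 z -0.077
```

```bash
python3 -m inch '{"xyz":[[-0.2,0,0.3],[-0.1,0,0.3],[0,0,0.2],[0,0,0.2],[0,0,0],[0,0,0]],"twist":[0,0,0,0,0,0],"jaw":[0,0,0,0,0,0]}';python3 -c "
from h import *; where();tray('wrist')"
```

```text
t: 37.2
tool_pos: [0.5001, 0.2259, 0.2375]
orientation: [3.121, -0.356, -0.0]
contact_force: [-1.7, 0.7, 1.0]
finger_gap: 0.0237
t 37.2 tcp [0.5001 0.2259 0.2375] yaw -13.02 zdir [-0. -0. -1.] carton [-25.9 412.6] tip z 0.0515 F [-1.66  0.67  0.98] gap 0.0237
wrist 26555 of 29221 pitch deg 0.1 roll -0.0 floor below grip 0.0668 x ext -0.02 0.139 z -0.069
```

Flat on the bench; releasing and retreating upward.

```bash
python3 -m inch '{"xyz":[[0,0,0],[0,0,0],[0,0,0],[0,0,0],[0,0,0],[0,0,-1],[0,0,-2],[0,0,-3],[0,0,-4],[0,0,-4],[0,0,-4],[0,0,0],[0,0,0]],"twist":[0,0,0,0,0,0,0,0,0,0,0,0,0],"jaw":[4,6,6,6,6,6,6,6,6,6,6,6,6]}';python3 - <<'E'
from h import *
where();flaps('top');flaps('scene');view('scene','s17')
f=view('top','t17'); W=cloud(f); L=cart(W); hsv=cv2.cvtColor(f["frame"],cv2.COLOR_BGR2HSV)
m=(((hsv[...,1]>150)&(hsv[...,0]<13))|(f["frame"].max(-1)<45))&(abs(L[...,0])<.06)&(abs(L[...,1])<.07)&(L[...,2]>.015)
n,lab,st,ce=cv2.connectedComponentsWithStats(m.astype(np.uint8))
for i in range(1,n):
    if st[i,4]>8: print(st[i,4],L[lab==i].mean(0).round(3))
fw=imaging.grab_frame('wrist'); W=cloud(fw); im=fw["frame"]
q=W[(im.max(-1)<75)&(W[...,2]>.08)&(W[...,2]<.097)&(abs(W[...,0]-.5)<.04)&(abs(W[...,1]-.226)<.04)]
print("post",len(q),q.mean(0))
hb=cv2.cvtColor(im,cv2.COLOR_BGR2HSV); b=(hb[...,0]>100)&(hb[...,0]<130)&(hb[...,1]>110)&(abs(W[...,2])<.015)&(W[...,0]>.5)
A=np.c_[W[b][:,:2],np.ones(b.sum())]; print("floor slope",np.linalg.lstsq(A,W[b][:,2],rcond=None)[0])
E
```

```text
t: 38.33
tool_pos: [0.5002, 0.2258, 0.4207]
orientation: [-3.118, 0.356, -0.007]
contact_force: [0.1, -0.4, -1.0]
finger_gap: 0.0599
t 38.33 tcp [0.5002 0.2258 0.4207] yaw -13.03 zdir [ 0.005  0.003 -1.   ] carton [-25.8 412.5] tip z 0.2347 F [ 0.14 -0.4  -1.03] gap 0.0599
top right 303 angle 1.535 std 0.0008 z 0.015 0.083 u at top 0.0012
top left 160 angle 1.592 std 0.0008 z 0.017 0.084 u at top -0.0001
top near 183 angle 1.613 std 0.0008 z 0.017 0.085 u at top -0.0018
scene right 700 angle 1.543 std 0.0014 z 0.015 0.083 u at top -0.0027
scene left 947 angle 1.579 std 0.0013 z 0.015 0.083 u at top 0.0041
scene near 456 angle 1.592 std 0.0009 z 0.015 0.083 u at top -0.0013
11 [0.053 0.009 0.04 ]
13 [ 0.053 -0.011  0.037]
11 [0.054 0.024 0.038]
12 [0.023 0.054 0.04 ]
38 [-0.018  0.01   0.036]
post 628 [0.4914938  0.22786755 0.08866773]
floor slope [-0.00281926 -0.00216117  0.00571311]
```

View pics/s17.png

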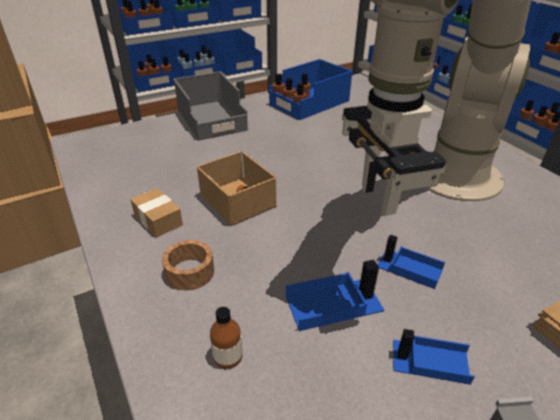

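View pics/t17.png

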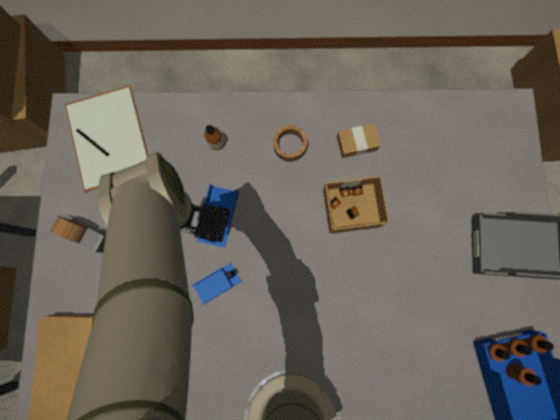

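The scene view shows the box upright at (235,187), the tray flat at (335,300), and the tape, bottle and packet where they were. The top view shows four jars in the box around (350,200). I'm handing in.

```bash
python3 -c "
from bench import order; print(order.job_done())"
```

```text
the job is handed in; nothing more can be done
None
```

The job is handed in at about 38 s of the 72 s allowed: flaps up, all four jars in the box, and the empty tray flat on the bench.

**What I did**
- I pushed the three flaps upright with the closed fingers.
- I gripped the tray post. The moves cannot tilt the tool, so I turned the tray in the grip instead. First I pressed its rear edge on the top of the fixed far wall, to about 11°. Then I pushed its mouth against the inside of that wall, to about 41°.
- Backing off dropped all four jars into the box. I levelled the tray again by pressing its mouth on the bench, then released it at its original place and moved clear.

**Last checks**
- **Flaps:** about 1.54 (right), 1.58–1.59 (left) and 1.59–1.61 rad (near), all within 1.39–1.75.
- **Jars:** all four seen inside the carton, lying on their sides, with tops at or below about 40 mm.
- **Tray:** flat within 0.3°, with the post top at 89 mm. The grip is about 0.4 m from the carton.
- **Gripper:** open and well above the tray.
- **Tape, bottle and packet:** they look unmoved in both views. I compared them by eye and did not measure them.

**Disagreements**
- The two cameras differed by up to about 0.02 rad on the flaps.
- The tray slipped about 5 mm down in the grip when first lifted, which did no harm.

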